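# Hang the loaded parts bins in the lever hanger blocks

### The job

Hang every loaded blue bin that stands on the bench by its rod handle in a hanger block of its own: swing the block's clamp lever open, hang the handle bar in the notches of both prongs, and swing the lever shut over it. Any bin may go to any block; at the end all three clamp levers must be fully shut, also on a block that stays empty. Do not knock over the glue bottle.

Things in the scene. Friction and masses are not known exactly. Their poses are not given: they have to be found in the camera images.
- bin1: Small blue open bin, 90 (its x) x 110 (its y) x 65 mm high, 0.2-0.4 kg, with a rigid black rod handle: upright legs at y = +-57 mm (outside the end walls) joined by a straight level bar, 8 mm thick, along its y, 140 mm above the underside. Origin: centre of the underside; z up. The black parts in it cannot fall out. Stands loose on the bench; may be absent.
- bin1_bar (a point): Middle of the handle bar of bin1, 140 mm above the bin's origin, axes as the bin's. 57 mm of bar to either side, 75 mm free height under it down to the bin's rim.
- bin2: Small blue open bin, 90 (its x) x 110 (its y) x 65 mm high, 0.2-0.4 kg, with a rigid black rod handle: upright legs at y = +-57 mm (outside the end walls) joined by a straight level bar, 8 mm thick, along its y, 140 mm above the underside. Origin: centre of the underside; z up. The black parts in it cannot fall out. Stands loose on the bench; may be absent.
- bin2_bar (a point): Middle of the handle bar of bin2, 140 mm above the bin's origin, axes as the bin's. 57 mm of bar to either side, 75 mm free height under it down to the bin's rim.
- bin3: Small blue open bin, 90 (its x) x 110 (its y) x 65 mm high, 0.2-0.4 kg, with a rigid black rod handle: upright legs at y = +-57 mm (outside the end walls) joined by a straight level bar, 8 mm thick, along its y, 140 mm above the underside. Origin: centre of the underside; z up. The black parts in it cannot fall out. Stands loose on the bench; may be absent.
- bin3_bar (a point): Middle of the handle bar of bin3, 140 mm above the bin's origin, axes as the bin's. 57 mm of bar to either side, 75 mm free height under it down to the bin's rim.
- block1: Aluminium hanger block fixed to the bench, one of three alike; takes one bin. Origin: on the bench below the saddle; -x is its open front (towards the robot), z up. A post (90 mm wide, front face at x = +73 mm) carries two level steel prongs (rods 8 mm thick, y = +-36 mm, 64 mm finger room between), each with a V notch and an upturned tip (x = -30 mm, top 23 mm above the saddle).
- block2: Hanger block, just like block1 in shape, size and axes, at another place and yaw on the bench; takes one bin. Origin: on the bench below the saddle.
- block3: Hanger block, just like block1 in shape, size and axes, at another place and yaw on the bench; takes one bin. Origin: on the bench below the saddle.
- block1_saddle (a point): Saddle of block1, at block (0, 0, 165) mm, axes as the block's: where the bar's middle lies (bar along y) when a bin hangs in both notches, its body below the prongs (they reach 15 mm below this point), its underside 25 mm above the bench (base plate 12 mm). A bin comes in from the front, bar above the tips, rim below the prongs, then is let down.
- lever1 (a joint): Clamp lever of block1, rad: 0 = shut (level, pointing to the block's front, 4 mm above a hung bar, barring the way in and out); 1.8 = fully open (past upright, at its stop). Hinge axis along the block's y through block point (75, 0, 178) mm. Stays wherever it is left; 1 to 1.5 N at the grip moves it. Starts shut or slightly raised (up to 0.35).
- lever1_grip (a point): Centre of the round black grip at the end of lever1: cylinder 18 mm thick, 20 mm long along the block's y, 133 mm from the hinge, at block (75 - 133 cos q, 0, 178 + 133 sin q) mm for joint value q. The blade behind it is 14 mm wide.
- block2_saddle (a point): Saddle of block2, at block (0, 0, 165) mm, axes as the block's: where the bar's middle lies (bar along y) when a bin hangs in both notches, its body below the prongs (they reach 15 mm below this point), its underside 25 mm above the bench (base plate 12 mm). A bin comes in from the front, bar above the tips, rim below the prongs, then is let down.
- lever2 (a joint): Clamp lever of block2, rad: 0 = shut (level, pointing to the block's front, 4 mm above a hung bar, barring the way in and out); 1.8 = fully open (past upright, at its stop). Hinge axis along the block's y through block point (75, 0, 178) mm. Stays wherever it is left; 1 to 1.5 N at the grip moves it. Starts shut or slightly raised (up to 0.35).
- lever2_grip (a point): Centre of the round black grip at the end of lever2: cylinder 18 mm thick, 20 mm long along the block's y, 133 mm from the hinge, at block (75 - 133 cos q, 0, 178 + 133 sin q) mm for joint value q. The blade behind it is 14 mm wide.
- block3_saddle (a point): Saddle of block3, at block (0, 0, 165) mm, axes as the block's: where the bar's middle lies (bar along y) when a bin hangs in both notches, its body below the prongs (they reach 15 mm below this point), its underside 25 mm above the bench (base plate 12 mm). A bin comes in from the front, bar above the tips, rim below the prongs, then is let down.
- lever3 (a joint): Clamp lever of block3, rad: 0 = shut (level, pointing to the block's front, 4 mm above a hung bar, barring the way in and out); 1.8 = fully open (past upright, at its stop). Hinge axis along the block's y through block point (75, 0, 178) mm. Stays wherever it is left; 1 to 1.5 N at the grip moves it. Starts shut or slightly raised (up to 0.35).
- lever3_grip (a point): Centre of the round black grip at the end of lever3: cylinder 18 mm thick, 20 mm long along the block's y, 133 mm from the hinge, at block (75 - 133 cos q, 0, 178 + 133 sin q) mm for joint value q. The blade behind it is 14 mm wide.
- glue: Bystander: white glue bottle, 48 mm across and 130 mm tall, standing near the robot on its right; origin: centre of the underside. Not to be knocked over.
There are look-alikes about, which are no part of the job. Leave any pink look-alike of the bin1 alone.

How it is judged (in metres and radians):
On the way, in this order (a step that is already met when the one before it is completed fails the run):
1. a clamp lever has been swung open (value of joint any of lever1, lever2, lever3 above 1.1 rad), for 0.1 s.
2. every bin hangs by its bar in the notches of a hanger block (((x of bin1_bar in the frame of block1_saddle between -0.014 and 0.014 m and y of bin1_bar in the frame of block1_saddle between -0.022 and 0.022 m and z of bin1_bar in the frame of block1_saddle between -0.012 and 0.012 m) or (x of bin1_bar in the frame of block2_saddle between -0.014 and 0.014 m and y of bin1_bar in the frame of block2_saddle between -0.022 and 0.022 m and z of bin1_bar in the frame of block2_saddle between -0.012 and 0.012 m) or (x of bin1_bar in the frame of block3_saddle between -0.014 and 0.014 m and y of bin1_bar in the frame of block3_saddle between -0.022 and 0.022 m and z of bin1_bar in the frame of block3_saddle between -0.012 and 0.012 m)) and angle between each of bin1, bin2, bin3's own z axis and vertical below 0.3 rad and ((x of bin2_bar in the frame of block1_saddle between -0.014 and 0.014 m and y of bin2_bar in the frame of block1_saddle between -0.022 and 0.022 m and z of bin2_bar in the frame of block1_saddle between -0.012 and 0.012 m) or (x of bin2_bar in the frame of block2_saddle between -0.014 and 0.014 m and y of bin2_bar in the frame of block2_saddle between -0.022 and 0.022 m and z of bin2_bar in the frame of block2_saddle between -0.012 and 0.012 m) or (x of bin2_bar in the frame of block3_saddle between -0.014 and 0.014 m and y of bin2_bar in the frame of block3_saddle between -0.022 and 0.022 m and z of bin2_bar in the frame of block3_saddle between -0.012 and 0.012 m)) and ((x of bin3_bar in the frame of block1_saddle between -0.014 and 0.014 m and y of bin3_bar in the frame of block1_saddle between -0.022 and 0.022 m and z of bin3_bar in the frame of block1_saddle between -0.012 and 0.012 m) or (x of bin3_bar in the frame of block2_saddle between -0.014 and 0.014 m and y of bin3_bar in the frame of block2_saddle between -0.022 and 0.022 m and z of bin3_bar in the frame of block2_saddle between -0.012 and 0.012 m) or (x of bin3_bar in the frame of block3_saddle between -0.014 and 0.014 m and y of bin3_bar in the frame of block3_saddle between -0.022 and 0.022 m and z of bin3_bar in the frame of block3_saddle between -0.012 and 0.012 m))), for 0.2 s.
At the end, for the whole second after the job is handed in: Every bin present hangs in a block with its bar middle within 14 mm (front-back), 22 mm (sideways) and 12 mm (height) of the saddle, upright within 0.3 rad and still (under 0.05 m/s), and all three levers are shut (under 0.12 rad) (all of step 2 and linear speed of each of bin1, bin2, bin3 below 0.05 m/s and value of joint each of lever1, lever2, lever3 below 0.12 rad); the robot touches nothing.
It fails at once if the glue bottle is knocked over (angle between glue's own z axis and vertical above 0.8 rad).
Of bin1, bin2, bin3 only 2 to 3 are there at a start; the rules pass over those that are not, and their reading is None.
At some moment in a run one of bin1, bin2, bin3 may be knocked a few centimetres aside while the robot is not near it.
It also fails if it takes over 210 s, if anything falls off the work surface, if the arm or the gripper's body presses on something with over 40 N, if the wrist force passes 120 N, or if a joint passes its speed limit or range.

### The arm

A 6-joint arm with a two-finger parallel gripper is mounted at the origin on the work surface. World frame = base frame: x ahead of the robot, y to its left, z up, the work surface at z = 0. Lengths are in m, angles in degrees, forces in N, time in s.
With the tool pointing down it reaches from about 0.275 to 0.85 m from the base axis. Payload 19 kg.
Tool frame: the origin (TCP) lies on the centre line of the jaws, within the pads' length; the fingertips stand 22 mm ahead of it and the grasp point (between the pads) lies 3 mm ahead of it (ctrl.tip_reach is the distance from the TCP to the fingertips, in m); x points along the fingers, z is the direction in which the jaws open and shut, and the axes are right-handed (so a half turn about x gives the same grasp; the last joint's range is limited). The gripper opens to 85 mm and grips with 20 to 120 N. Pads are 22 mm wide; open, the fingers measure 114 mm over their backs; the gripper's body (76 mm by 85 mm) begins 54 mm behind the grasp point. The pads swing forward as they close: fully open they stand 13 mm farther back than shut.
Start: joints at [-75.115, 8.623, 82.357, -0, 89.026, -7.678], TCP at [0.221, -0.531, 0.253] pointing down, gripper open.
Joint ranges: [-160.23, 160.23], [-39.13, 120.54], [6.94, 153.29], [-79.49, 259.48], [9.18, 160.14], [-161.06, 161.06]. Speed limits (degrees/s): [108.29, 108.29, 127.2, 172.46, 172.46, 172.46].

### API

Orientations are given as a 3x3 rotation matrix whose columns are the frame's x, y, z axes.
In Python, from station import ctrl gives the robot as it stands. The module is installed in compiled form; this text tells all that it offers.
- The arm moves only by the shell command python3 -m inch 'ROWS' [FORCE]. ROWS is JSON, a list of rows, each an object of numbers: "tx", "ty", "tz": the shift along the tool's x, y, z in cm; "turn": the turn about the tool's x in degrees; "gripper": the closure, from 0 (fully open) to 1 (shut). A call has 1 to 12 rows; each row shifts and turns the commanded pose from where the row before left it, along the tool's axes as they then stand; what a row does not reach is not made up. A row lasts 1/10 s, in which the tool goes at most 50 mm and 8.59 degrees, less where a joint would pass 70% of its speed; a pose out of reach is approached as far as the arm can. A call is refused whole if a number of a shift passes 5 or a number of a turn 8.59, either way. A call with a gripper value outside its range is refused whole. The fingers move at their own pace and stop on an object; FORCE is the grip in N (left out, the last holds). Time passes only in rows, so rows that do not move let the fingers close. It gives the time, the measured TCP pose, the force and the opening at its end, in the units of the state.
- ctrl.get_obs(): the state, without advancing time (a new reading comes with each control period).
- ctrl.camera(name): name is "scene" or "side" or "wrist"; returns (picture, depth): 420x560x3 uint8, red, green, blue; 420x560 float32, m along the optical axis (not along the pixel's ray), 0 where there is no reading.
- ctrl.calibration(name): a dict with "K" (3x3 intrinsics, pixels), "rvec" (rotation vector, rad) and "tvec" (3), from world to camera coordinates, as OpenCV has them; the wrist camera has in their place "hand_eye" (4x4, takes a point from camera to tool coordinates, whose origin is the TCP and whose axes are the tool frame's). Camera axes: x right, y down, z forward; pixel columns grow to the right and rows downward; lengths in m; the calibration is good to about 2 mm. A picture is of the moment at which its call begins: read the wrist's pose just before it. calibration takes no time and is no camera call.
- ctrl.close_job(): hands the job in, once; it reports no verdict.
Trained networks look in the newest picture that a camera, given by its name, has taken for a name from the list of things; names that differ only in an ending like _2 or _b are one class to them, and where a whole thing is asked for, a point or a joint stands for the part that bears it (a point fixed in the world has none). Each returns a list of dicts, best first, with "p" (0 to 1); they miss things now and then, are a little off and sometimes report something else, mostly with a low value. They report only what shows in the picture. A call takes as long as a camera call. They do not tell look-alikes from the thing itself.
- ctrl.boxes_of(camera, query): "box" ([centre column, centre row, width, height] in pixels, round what is visible of it).
The state is a dict: "time": time; "joint_pos": joint angles; "qd": joint speeds; "effort": joint torques, N m; "tcp_pos": TCP position; "ee_rot": TCP orientation; "contact_force": force on the tool from outside, world axes, zero at the start; "moment": the same for the moment, N m; "gripper_width": finger opening in m.
Only numpy, scipy, OpenCV 4.12 (cv2) and the standard library are available. Lean on these libraries where they do the work, as an engineer would, in place of code of your own. Each camera call takes 0.05 s, during which the arm holds its last target.

## Working session

There is one attempt and no reset: what is moved stays moved. The work goes in short steps, Python scripts to look and compute and a shell command to move; the robot and the scene stay as the last step left them, time stands still between calls to the robot, and variables do not carry over. Pictures are saved under pics/ and viewed, and the job is handed in when it is done.

```bash
mkdir -p pics; ls; cat > h.py <<'E'
import numpy as np,cv2
from station import ctrl
def cam(name):
    o=ctrl.get_obs(); im,d=ctrl.camera(name); c=ctrl.calibration(name); K=np.array(c['K'])
    if 'hand_eye' in c:
        T=np.eye(4);T[:3,:3]=np.array(o['ee_rot']);T[:3,3]=o['tcp_pos'];M=T@np.array(c['hand_eye'])
    else:
        R=cv2.Rodrigues(np.array(c['rvec'],float))[0];M=np.eye(4);M[:3,:3]=R.T;M[:3,3]=-R.T@np.array(c['tvec']).ravel()
    return im,d,K,M
def cloud(d,K,M):
    v,u=np.indices(d.shape);P=np.stack([(u-K[0,2])*d/K[0,0],(v-K[1,2])*d/K[1,1],d],-1)
    W=P@M[:3,:3].T+M[:3,3];W[d==0]=np.nan;return W
def save(im,n): cv2.imwrite('pics/'+n,im[:,:,::-1])
E
python3 - <<'E'
from h import *
for n in('scene','side','wrist'):
    im,d,K,M=cam(n);save(im,n+'0.png');np.savez(n+'0.npz',im=im,d=d,K=K,M=M);print(n,M[:3,3],M[:3,2])
    if n!='wrist':
        for q in('bin1','block1','lever1_grip','glue'):
            print(q,[(np.round(b['box']).tolist(),round(b['p'],2)) for b in ctrl.boxes_of(n,q)])
print(ctrl.get_obs())
E
```

```text
pics
scene [ 1.1564314  -0.72362675  1.04300404] [-0.51340679  0.5358465  -0.67028501]
bin1 [([218.0, 269.0, 54.0, 60.0], 0.93), ([167.0, 307.0, 60.0, 54.0], 0.74), ([250.0, 310.0, 50.0, 54.0], 0.57)]
block1 [([328.0, 254.0, 67.0, 84.0], 0.75), ([347.0, 204.0, 54.0, 67.0], 0.75), ([359.0, 176.0, 54.0, 63.0], 0.65), ([168.0, 306.0, 56.0, 54.0], 0.43)]
lever1_grip [([325.0, 225.0, 53.0, 23.0], 0.74)]
glue [([153.0, 251.0, 24.0, 37.0], 0.81), ([325.0, 227.0, 48.0, 23.0], 0.46)]
side [0.13009506 0.66221243 0.80200916] [ 0.35783706 -0.63935009 -0.6805763 ]
bin1 [([365.0, 148.0, 43.0, 52.0], 0.88), ([300.0, 159.0, 46.0, 60.0], 0.69)]
block1 [([233.0, 200.0, 76.0, 92.0], 0.89), ([217.0, 252.0, 84.0, 104.0], 0.78), ([191.0, 342.0, 111.0, 131.0], 0.76)]
lever1_grip [([241.0, 173.0, 52.0, 19.0], 0.68)]
glue [([217.0, 216.0, 65.0, 38.0], 0.71)]
wrist [ 0.29031928 -0.5026566   0.37322516] [-0.27550272 -0.11426625 -0.95448493]
{'time': 0.55, 'joint_pos': array([-7.51156581e+01,  8.62511596e+00,  8.23595064e+01, -1.60704055e-03,
        8.90280487e+01, -7.67596257e+00]), 'qd': array([-0.05479378, -0.03771044, -0.00997417, -0.05013832, -0.0411332 ,
       -0.03791757]), 'effort': array([-5.41900823e-03, -7.12434840e+01, -5.70836985e+01, -2.75711245e-04,
        1.65185877e-03, -8.52854470e-06]), 'tcp_pos': array([ 0.22057781, -0.53095239,  0.25322347]), 'ee_rot': array([[-8.39096891e-05,  9.23476058e-01,  3.83656047e-01],
       [ 2.06526133e-04,  3.83656056e-01, -9.23476035e-01],
       [-9.99999975e-01,  1.74641262e-06, -2.22914399e-04]]), 'contact_force': array([ 0.55712452,  0.1090363 , -0.70106068]), 'moment': array([-0.00924284, -0.09619094,  0.02605708]), 'gripper_width': 0.08556002274319936}
```

View pics/scene0.png

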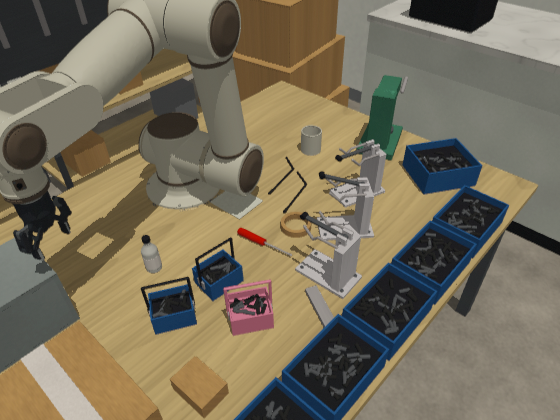

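View pics/side0.png

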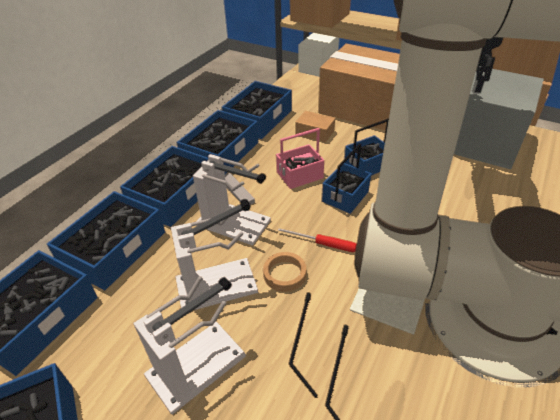

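View pics/wrist0.png

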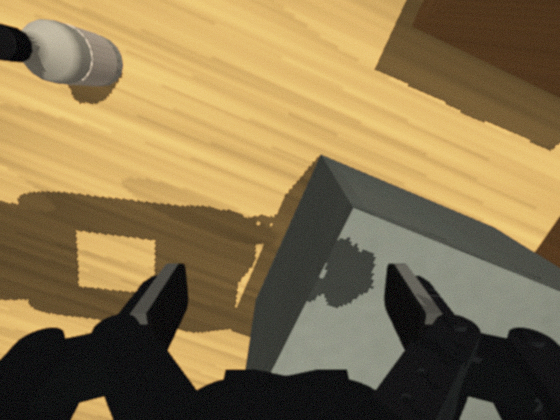

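The scene view shows two blue bins, at (168,307) and (218,269), and a pink look-alike at (250,310). The three blocks are at about (328,254), (347,204) and (359,176), and the glue bottle is at (152,253). A merged top-down map should give me their poses.

```bash
cat >> h.py <<'E'
def topdown(files,x0,x1,y0,y1,s,zmin=-.02,zmax=.5):
    W=int((y1-y0)/s);H=int((x1-x0)/s);Z=np.full((H,W),-1.);C=np.zeros((H,W,3),np.uint8)
    for f in files:
        a=np.load(f+'.npz');P=cloud(a['d'],a['K'],a['M']).reshape(-1,3);c=a['im'].reshape(-1,3)
        k=np.isfinite(P[:,0])&(P[:,2]>zmin)&(P[:,2]<zmax);P=P[k];c=c[k]
        r=((x1-P[:,0])/s).astype(int);q=((y1-P[:,1])/s).astype(int)
        k=(r>=0)&(r<H)&(q>=0)&(q<W)
        for i in np.where(k)[0]:
            if P[i,2]>Z[r[i],q[i]]: Z[r[i],q[i]]=P[i,2];C[r[i],q[i]]=c[i]
    return Z,C
E
python3 - <<'E'
from h import *
Z,C=topdown(['scene0','side0'],.2,.8,-.6,.4,.00125)
save(C,'td0.png')
# blobs
for f in('scene0','side0'):
    a=np.load(f+'.npz');P=cloud(a['d'],a['K'],a['M'])
    for (lo,hi) in((.155,.26),):
        m=((P[...,2]>lo)&(P[...,2]<hi)&(P[...,0]>.25)&(P[...,0]<.8)&(abs(P[...,1])<.5)).astype(np.uint8)
        n,l,s,c=cv2.connectedComponentsWithStats(m)
        for i in range(1,n):
            if s[i,4]>15:
                Q=P[l==i];print(f,s[i].tolist(),np.round(Q.mean(0),3),np.round(Q.min(0),3),np.round(Q.max(0),3))
E
```

```text
scene0 [221, 138, 43, 50, 1295] [0.285 0.036 0.206] [ 0.25  -0.027  0.155] [0.312 0.156 0.26 ]
scene0 [335, 140, 52, 26, 518] [0.503 0.374 0.175] [0.439 0.28  0.155] [0.562 0.439 0.194]
scene0 [319, 171, 55, 30, 618] [0.583 0.194 0.184] [0.507 0.125 0.155] [0.652 0.279 0.234]
scene0 [300, 211, 61, 47, 923] [0.663 0.008 0.174] [ 0.554 -0.033  0.155] [0.724 0.06  0.195]
side0 [193, 154, 73, 37, 1044] [0.651 0.024 0.178] [ 0.552 -0.025  0.155] [0.72  0.067 0.196]
side0 [171, 199, 79, 64, 1504] [0.571 0.217 0.186] [0.499 0.133 0.155] [0.65  0.283 0.235]
side0 [354, 202, 30, 80, 1231] [0.27  0.114 0.216] [0.25  0.023 0.156] [0.303 0.159 0.26 ]
side0 [133, 276, 99, 88, 2588] [0.494 0.394 0.177] [0.437 0.286 0.155] [0.559 0.46  0.196]
```

View pics/td0.png

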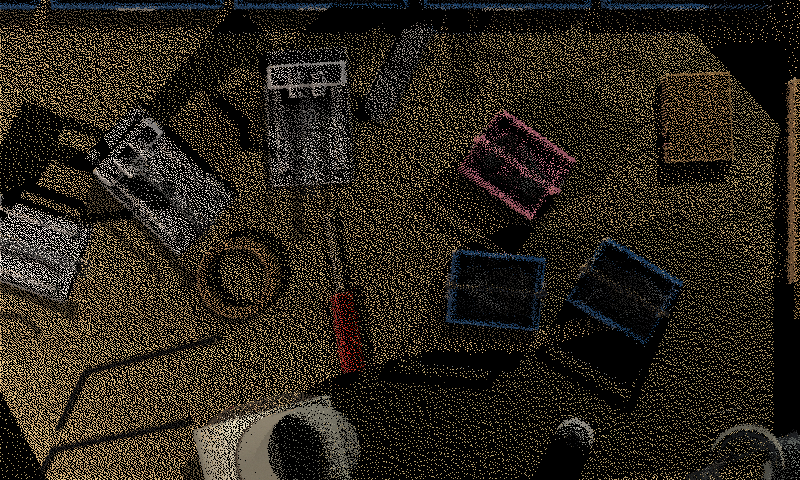

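```bash
python3 - <<'E'
from h import *
pan=[]
for (cx,cy) in((.64,.015),(.58,.205),(.50,.37)):
    I=np.zeros((300,260,3),np.uint8)
    for f,col in(('scene0',(255,80,80)),('side0',(80,255,80))):
        a=np.load(f+'.npz');P=cloud(a['d'],a['K'],a['M']).reshape(-1,3);
        for lo,hi,k in((.004,.02,.4),(.14,.172,.7),(.172,.26,1)):
            Q=P[(P[:,2]>lo)&(P[:,2]<hi)]
            r=((cx-Q[:,0])/.001+150).astype(int);c=((cy-Q[:,1])/.001+130).astype(int)
            m=(r>=0)&(r<300)&(c>=0)&(c<260);
            cc=np.array(col)*k
            if k==.7: cc=np.array(col)[[1,2,0]] if 0 else np.array([80,80,255]) if f=='scene0' else np.array([255,255,0])
            I[r[m],c[m]]=cc
    pan.append(I)
save(np.hstack(pan),'bl0.png')
E
```

```text
(no output)
```

View pics/bl0.png

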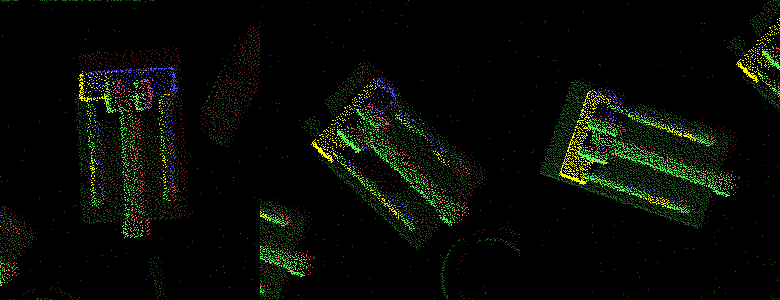

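```bash
cat >> h.py <<'E'
from scipy.optimize import least_squares
def cap(P,a,b,r):
    a=np.array(a);b=np.array(b);t=np.clip((P-a)@(b-a)/((b-a)@(b-a)),0,1);return np.linalg.norm(P-a-t[:,None]*(b-a),axis=1)-r
def box(P,lo,hi):
    c=(np.array(lo)+hi)/2;h=(np.array(hi)-lo)/2;q=abs(P-c)-h
    return np.linalg.norm(np.maximum(q,0),axis=1)+np.minimum(q.max(1),0)
def blk_res(p,P):
    x,y,yaw,q,dep,dz=p;c,s=np.cos(yaw),np.sin(yaw);B=(P-[x,y,dz]);B=np.stack([c*B[:,0]+s*B[:,1],-s*B[:,0]+c*B[:,1],B[:,2]],1)
    D=[box(B,[.073,-.045,0],[.073+dep,.045,.163])]
    for k in(-.036,.036):
        D+=[cap(B,[.073,k,.157],[.01,k,.157],.004),cap(B,[.01,k,.157],[0,k,.154],.004),cap(B,[-.01,k,.16],[0,k,.154],.004),cap(B,[-.01,k,.16],[-.022,k,.165],.004),cap(B,[-.022,k,.165],[-.03,k,.184],.004)]
    u=np.array([-np.cos(q),0,np.sin(q)]);h=np.array([.075,0,.178]);L=(B-h)
    F=np.stack([L@u,L[:,1],L@np.array([np.sin(q),0,np.cos(q)])],1)
    D+=[box(F,[0,-.007,-.004],[.125,.007,.004]),cap(F,[.133,-.006,0],[.133,.006,0],.009)]
    D=np.abs(np.stack(D));return D.min(0)
def fitblk(P,x,y,yaw,q=.1):
    k=(np.hypot(P[:,0]-x,P[:,1]-y)<.14)&(P[:,2]>.10)&(P[:,2]<.35);Q=P[k]
    best=None
    for q0 in(0,.2,.4,.8,1.8):
        for dy in(-.12,.12):
            r=least_squares(lambda p:blk_res(p,Q),[x,y,yaw+dy,q0,.025,0],loss='soft_l1',f_scale=.002)
            if best is None or r.cost<best.cost: best=r
    return best.x,len(Q),np.median(blk_res(best.x,Q))
E
python3 - <<'E'
from h import *
PP={f:(lambda a:cloud(a['d'],a['K'],a['M']).reshape(-1,3))(np.load(f+'.npz')) for f in('scene0','side0')}
for f in PP: PP[f]=PP[f][np.isfinite(PP[f][:,0])]
PP['both']=np.vstack(list(PP.values()))
for f in PP:
    for g in((.642,.012,0),(.57,.21,np.radians(45)),(.495,.355,np.radians(70))):
        x,n,m=fitblk(PP[f],*g);print(f,np.round(x[:2],4),round(np.degrees(x[2]),1),np.round(x[3:],3),n,round(m,4))
E
```

```text
scene0 [0.621  0.0104] 3.4 [-0.06   0.025  0.008] 1272 0.0015
scene0 [0.5499 0.175 ] 47.7 [0.264 0.026 0.009] 909 0.0024
scene0 [0.4866 0.3459] 71.9 [-0.084  0.026  0.008] 799 0.002
side0 [0.6197 0.014 ] 3.3 [-0.076  0.025  0.012] 1489 0.0013
side0 [0.5529 0.1847] 53.0 [0.261 0.019 0.01 ] 1960 0.0031
side0 [0.5604 0.1593] 105.4 [3.41  0.226 0.019] 3655 0.0061
both [0.6198 0.0126] 3.4 [-0.068  0.026  0.01 ] 2761 0.0017
both [0.5491 0.1774] 47.1 [0.265 0.027 0.01 ] 2869 0.0024
both [0.5568 0.1592] 104.0 [3.411 0.224 0.019] 4454 0.0063
```

```bash
cat >> h.py <<'E'
def go(x,y,z,yaw):
    o=ctrl.get_obs();R=np.array(o['ee_rot']);p=np.array(o['tcp_pos']);th=np.degrees(np.arctan2(R[1,2],R[0,2]))
    d=R.T@(np.array([x,y,z])-p)*100
    t=(th-yaw+180)%360-180
    print('t=%.2f pos %s yaw %.1f j6 %.0f  need tx %.2f ty %.2f tz %.2f turn %.1f'%(o['time'],np.round(p,4),th,o['joint_pos'][5],*d,t),'half:',round((t+360)%180-180 if t>0 else t+180,1))
def rim(W,im,c,r=.11):
    hsv=cv2.cvtColor(im,cv2.COLOR_RGB2HSV);m=(hsv[...,0]>98)&(hsv[...,0]<125)&(hsv[...,1]>130)
    k=m&(np.hypot(W[...,0]-c[0],W[...,1]-c[1])<r)&(W[...,2]>.055)&(W[...,2]<.075)
    Q=W[k][:,:2].astype(np.float32);(cx,cy),(w,h),a=cv2.minAreaRect(Q)
    b=W[(np.hypot(W[...,0]-c[0],W[...,1]-c[1])<r)&(W[...,2]>.125)&(W[...,2]<.16)][:,:2]
    if len(b)>5:
        m=b.mean(0);v=np.linalg.svd(b-m)[2][0];pr=(b-m)@v;mid=m+v*(pr.min()+pr.max())/2
        print('bar mid',np.round(mid,4),'len %.3f'%np.ptp(pr),'yaw of bar %.1f'%(np.degrees(np.arctan2(v[1],v[0]))%180),'n',len(b))
    print('rim',np.round([cx,cy,w,h],4),round(a,1),len(Q))
E
python3 - <<'E'
from h import *
for f in('scene0','side0'):
    a=np.load(f+'.npz');W=cloud(a['d'],a['K'],a['M'])
    for c in((.44,-.222),(.437,-.38)): print(f);rim(W,a['im'],c)
print(ctrl.calibration('wrist'))
go(.53,.07,.42,-60)
E
```

```text
scene0
bar mid [ 0.438  -0.2234] len 0.119 yaw of bar 84.0 n 141
rim [ 0.435  -0.248   0.1625  0.0923] 84.8 324
scene0
bar mid [ 0.4386 -0.3589] len 0.168 yaw of bar 75.1 n 196
rim [ 0.4419 -0.3597  0.1773  0.1143] 74.4 378
side0
bar mid [ 0.4394 -0.2432] len 0.173 yaw of bar 91.6 n 136
rim [ 0.4335 -0.2441  0.1721  0.0892] 84.4 378
side0
bar mid [ 0.4388 -0.3574] len 0.160 yaw of bar 72.4 n 134
rim [ 0.4459 -0.3571  0.1707  0.0991] 73.1 221
{'K': array([[339.44196022,   0.        , 285.75801275],
       [  0.        , 339.44196022, 202.71913107],
       [  0.        ,   0.        ,   1.        ]]), 'hand_eye': array([[-8.01336650e-05, -2.98293228e-01,  9.54474276e-01,
        -1.19970467e-01],
       [-2.83045476e-04, -9.54474234e-01, -2.98293239e-01,
         7.52651746e-02],
       [ 9.99999957e-01, -2.94062957e-04, -7.94503042e-06,
         6.07983553e-04],
       [ 0.00000000e+00,  0.00000000e+00,  0.00000000e+00,
         1.00000000e+00]])}
t=0.55 pos [ 0.2206 -0.531   0.2532] yaw -67.4 j6 -8  need tx -16.67 ty 51.63 tz -43.63 turn -7.4 half: 172.6
```

```bash
python3 -m inch '[{"tx":-4},{"tx":-4},{"tx":-4,"ty":1.5,"tz":-1.3},{"tx":-3,"ty":3,"tz":-2.5},{"tx":-1.7,"ty":3.3,"tz":-2.8},{"ty":3.5,"tz":-3},{"ty":3.5,"tz":-3},{"ty":3.5,"tz":-3},{"ty":3.5,"tz":-3},{"ty":3.5,"tz":-3},{"ty":3.5,"tz":-3},{"ty":3.5,"tz":-3}]' 40; python3 -m inch '[{"ty":3.5,"tz":-3},{"ty":3.5,"tz":-3},{"ty":3.5,"tz":-3},{"ty":3.5,"tz":-3},{"ty":3,"tz":-2.5},{"ty":2,"tz":-1.7},{"ty":1,"tz":-1},{},{}]'
python3 - <<'E'
from h import *
go(.53,.07,.42,-60)
n='wrist';im,d,K,M=cam(n);save(im,n+'1.png');np.savez(n+'1.npz',im=im,d=d,K=K,M=M)
P=cloud(d,K,M).reshape(-1,3);P=P[np.isfinite(P[:,0])]
for g in((.62,.012,.06),(.55,.178,np.radians(47)),(.487,.346,np.radians(72))):
        x,n,m=fitblk(P,*g);print(np.round(x[:2],4),round(np.degrees(x[2]),1),np.round(x[3:],3),n,round(m,4))
E
```

```text
t=0.55 pos [ 0.2206 -0.531   0.2532] yaw -67.4 j6 -8  need tx -16.67 ty 51.63 tz -43.63 turn -7.4 half: 172.6
[0.62  0.012] -3.4 [0.    0.025 0.   ] 0 nan
[0.55  0.178] 40.1 [0.    0.025 0.   ] 0 nan
[0.487 0.346] 65.1 [0.    0.025 0.   ] 0 nanvalidation failed for argument at $[0]...
validation failed for argument at $[0]...
  return _methods._mean(a, axis=axis, dtype=dtype,
  ret = ret.dtype.type(ret / rcount)
```

View pics/wrist1.png

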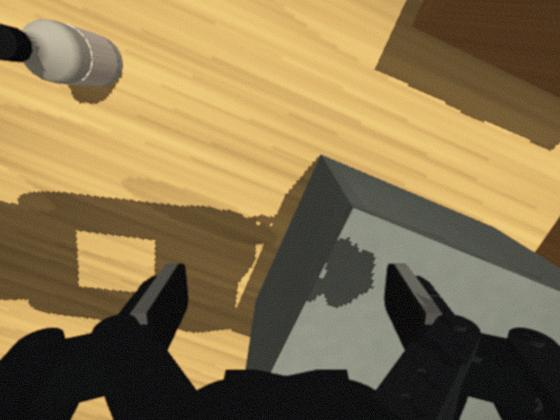

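The whole call was refused, so the arm hasn't moved. Each row may need every field, so I'll try one small full row.

```bash
python3 -m inch '[{"tx":-2,"ty":0,"tz":0,"turn":0,"gripper":0}]' 40
```

```text
time: 0.7
tcp_pos: [0.2204, -0.5303, 0.2712]
ee_rot: [[-0.001, 0.923, 0.384], [0.004, 0.384, -0.923], [-1.0, 0.001, -0.004]]
contact_force: [-0.2, -0.3, -0.4]
gripper_width: 0.085
```

```bash
python3 -m inch '[{"tx":-4,"ty":0,"tz":0,"turn":0,"gripper":0},{"tx":-4,"ty":1,"tz":-0.8,"turn":0,"gripper":0},{"tx":-3,"ty":2.5,"tz":-2,"turn":0,"gripper":0},{"tx":-2,"ty":3,"tz":-2.6,"turn":0,"gripper":0},{"tx":-1.7,"ty":3.5,"tz":-3,"turn":0,"gripper":0},{"tx":0,"ty":3.5,"tz":-3,"turn":0,"gripper":0},{"tx":0,"ty":3.5,"tz":-3,"turn":0,"gripper":0},{"tx":0,"ty":3.5,"tz":-3,"turn":0,"gripper":0},{"tx":0,"ty":3.5,"tz":-3,"turn":0,"gripper":0},{"tx":0,"ty":3.5,"tz":-3,"turn":0,"gripper":0}]'; python3 -c "
from h import *
go(.53,.07,.42,-60)"
```

```text
time: 1.7
tcp_pos: [0.3851, -0.2076, 0.4205]
ee_rot: [[0.001, 0.924, 0.383], [-0.0, 0.383, -0.924], [-1.0, 0.0, 0.0]]
contact_force: [0.5, -0.1, 0.1]
gripper_width: 0.0853
t=1.70 pos [ 0.3851 -0.2076  0.4205] yaw -67.5 j6 29  need tx 0.05 ty 24.03 tz -20.08 turn -7.5 half: 172.5
```

```bash
python3 -c "
from h import *
n='wrist';im,d,K,M=cam(n);save(im,n+'2.png');np.savez(n+'2.npz',im=im,d=d,K=K,M=M)
W=cloud(d,K,M)
for c in((.44,-.222),(.437,-.38)): rim(W,im,c,.075)
"
python3 -m inch '[{"tx":0,"ty":3.5,"tz":-3,"turn":0,"gripper":0},{"tx":0,"ty":3.5,"tz":-3,"turn":0,"gripper":0},{"tx":0,"ty":3.5,"tz":-3,"turn":0,"gripper":0},{"tx":0,"ty":3.5,"tz":-3,"turn":0,"gripper":0},{"tx":0,"ty":3.5,"tz":-3,"turn":0,"gripper":0},{"tx":0,"ty":2.5,"tz":-2,"turn":0,"gripper":0},{"tx":0,"ty":1.5,"tz":-1.2,"turn":0,"gripper":0},{"tx":0,"ty":0,"tz":0,"turn":0,"gripper":0},{"tx":0,"ty":0,"tz":0,"turn":0,"gripper":0}]'; python3 - <<'E'
from h import *
n='wrist';im,d,K,M=cam(n);save(im,n+'1.png');np.savez(n+'1.npz',im=im,d=d,K=K,M=M)
P=cloud(d,K,M).reshape(-1,3);P=P[np.isfinite(P[:,0])]
for g in((.62,.012,.06),(.55,.178,np.radians(47)),(.487,.346,np.radians(72))):
        x,n,m=fitblk(P,*g);print(np.round(x[:2],4),round(np.degrees(x[2]),1),np.round(x[3:],3),n,round(m,4))
E
```

```text
bar mid [ 0.4361 -0.2197] len 0.121 yaw of bar 84.4 n 731
rim [ 0.4368 -0.2186  0.1077  0.0875] 84.4 495
bar mid [ 0.4338 -0.381 ] len 0.122 yaw of bar 59.1 n 692
rim [ 0.4354 -0.3779  0.1137  0.0884] 59.0 676
time: 2.65
tcp_pos: [0.5134, 0.0412, 0.4202]
ee_rot: [[-0.0, 0.923, 0.384], [-0.0, 0.384, -0.923], [-1.0, -0.0, -0.0]]
contact_force: [0.3, 0.2, 0.2]
gripper_width: 0.0853
[0.6182 0.0134] 2.7 [-0.077  0.018  0.011] 6315 0.0014
[0.5494 0.178 ] 47.3 [0.251 0.021 0.011] 7297 0.0017
[0.6077 0.186 ] 132.9 [5.068 0.149 0.019] 2860 0.0023
```

View pics/wrist1.png

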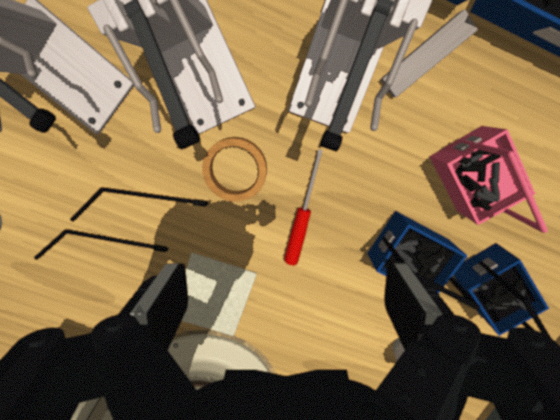

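View pics/wrist2.png

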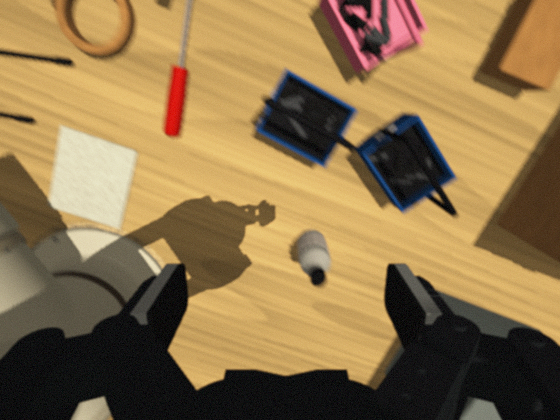

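```bash
python3 - <<'E'
from h import *
a=np.load('wrist1.npz');P=cloud(a['d'],a['K'],a['M']).reshape(-1,3);P=P[np.isfinite(P[:,0])]
pan=[]
for x,y,yaw in((.6185,.0130,3.),(.5494,.178,47.3)):
    t=np.radians(yaw);c,s=np.cos(t),np.sin(t);B=P-[x,y,0];B=np.stack([c*B[:,0]+s*B[:,1],-s*B[:,0]+c*B[:,1],B[:,2]],1)
    B=B[(abs(B[:,1])<.07)&(B[:,0]>-.1)&(B[:,0]<.13)]
    pr=B[(B[:,0]>-.025)&(B[:,0]<.05)&(B[:,2]>.14)&(abs(abs(B[:,1])-.036)<.012)]
    for sg in(-1,1):
        k=pr[pr[:,1]*sg>0];l=np.polyfit(k[:,0],k[:,1],1);print('prong',sg,'y at0 %.4f slope deg %.2f'%(l[1],np.degrees(l[0])),len(k))
    tip=B[(B[:,2]>.176)&(abs(abs(B[:,1])-.036)<.012)&(B[:,0]<.03)];
    for sg in(-1,1): print('tip',sg,np.round(np.median(tip[tip[:,1]*sg>0],0),4),np.round(tip[tip[:,1]*sg>0].max(0),4))
    g=B[(abs(B[:,1])<.015)&(B[:,2]>.15)];print('lever min x',np.percentile(g[:,0],1),'g',np.round(np.mean(g[g[:,0]<-.045],0),4))
    po=B[(B[:,2]>.14)&(B[:,0]>.06)&(abs(B[:,1])>.042)];print('post pct',np.round(np.percentile(po,[2,50,98],0),4).tolist())
    I=np.zeros((260,260*2,3),np.uint8)
    S=B[abs(abs(B[:,1])-.036)<.008];I[(250-S[:,2]*1000).clip(0,259).astype(int),(S[:,0]*1000+120).astype(int)]=(255,255,255)
    S=B[abs(B[:,1])<.012];I[(250-S[:,2]*1000).clip(0,259).astype(int),(S[:,0]*1000+380).astype(int)]=(255,255,0)
    I[250-165,:]=(90,0,0);I[:,120]=(90,0,0);I[:,380]=(90,0,0)
    pan.append(I)
save(np.vstack(pan),'prof.png')
E
```

```text
prong -1 y at0 -0.0353 slope deg 0.02 620
prong 1 y at0 0.0360 slope deg 0.23 631
tip -1 [-0.081  -0.0278  0.4662] [-0.0176 -0.024   0.4765]
tip 1 [-0.0934  0.0353  0.4796] [-0.0183  0.048   0.4931]
lever min x -0.09788852432948615 g [-0.0793 -0.0006  0.4483]
post pct [[0.0725, -0.0446, 0.1425], [0.0837, -0.0429, 0.168], [0.0976, 0.0437, 0.1694]]
prong -1 y at0 -0.0370 slope deg -0.16 642
prong 1 y at0 0.0343 slope deg 0.03 641
tip -1 [-0.0968 -0.0345  0.467 ] [-0.018  -0.024   0.4903]
tip 1 [-0.0262  0.0346  0.1834] [-0.0175  0.0392  0.1885]
lever min x -0.09957876487896691 g [-0.0866 -0.0104  0.4446]
post pct [[0.0725, -0.0443, 0.1406], [0.0824, 0.0424, 0.1677], [0.099, 0.0438, 0.1695]]
```

View pics/prof.png

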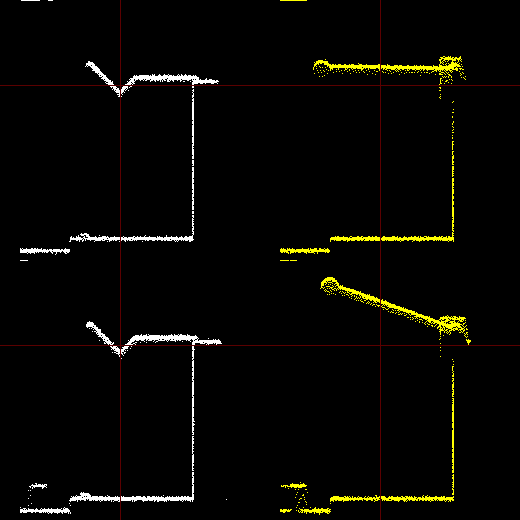

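```bash
python3 -c "
from h import *
go(.5606,.0102,.26,-86.9)"
```

```text
t=2.70 pos [0.5133 0.0407 0.4204] yaw -67.4 j6 63  need tx 16.04 ty 3.20 tz 4.63 turn 19.5 half: -160.5
```

```bash
python3 -m inch '[{"tx":2,"ty":1.6,"tz":2.3,"turn":0,"gripper":0.45},{"tx":3,"ty":1.6,"tz":2.3,"turn":0,"gripper":0.45},{"tx":3,"ty":0,"tz":0,"turn":6.5,"gripper":0.45},{"tx":3,"ty":0,"tz":0,"turn":6.5,"gripper":0.45},{"tx":3,"ty":0,"tz":0,"turn":6.5,"gripper":0.45},{"tx":2,"ty":0,"tz":0,"turn":0,"gripper":0.45},{"tx":0,"ty":0,"tz":0,"turn":0,"gripper":0.45},{"tx":0,"ty":0,"tz":0,"turn":0,"gripper":0.45}]'; python3 -c "
from h import *
go(.5606,.0102,.178,-86.9)
n='wrist';im,d,K,M=cam(n);save(im,n+'3.png')
W=cloud(d,K,M);Q=W[(W[...,2]>.15)&(W[...,2]<.195)&(abs(W[...,0]-.5606)<.03)&(abs(W[...,1]-.01)<.02)];print(len(Q),Q.min(0),Q.max(0),Q.mean(0))"
```

```text
time: 3.5
tcp_pos: [0.5606, 0.0102, 0.2614]
ee_rot: [[0.001, 0.999, 0.053], [-0.0, 0.053, -0.999], [-1.0, 0.001, 0.0]]
contact_force: [-0.0, -0.2, 0.8]
gripper_width: 0.0469
t=3.50 pos [0.5606 0.0102 0.2614] yaw -87.0 j6 80  need tx 8.34 ty -0.01 tz 0.00 turn -0.1 half: 179.9
1613 [ 0.55207564 -0.00102824  0.17541444] [0.5905998  0.01954253 0.19038713] [0.57089971 0.00979338 0.18524292]
```

View pics/wrist3.png

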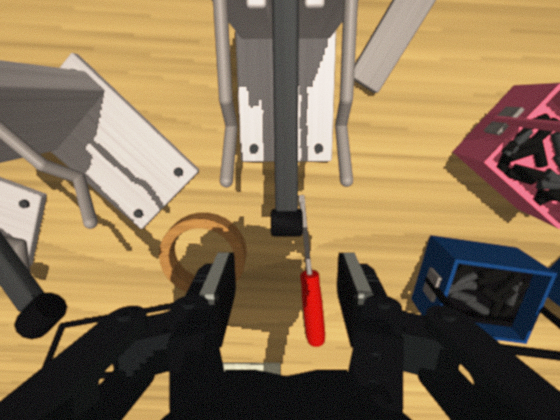

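```bash
python3 -m inch '[{"tx":3,"ty":0,"tz":0,"turn":0,"gripper":0.45},{"tx":3,"ty":0,"tz":0,"turn":0,"gripper":0.45},{"tx":2.2,"ty":0,"tz":0,"turn":0,"gripper":0.45},{"tx":0,"ty":0,"tz":0,"turn":0,"gripper":0.45},{"tx":0,"ty":0,"tz":0,"turn":0,"gripper":1},{"tx":0,"ty":0,"tz":0,"turn":0,"gripper":1},{"tx":0,"ty":0,"tz":0,"turn":0,"gripper":1},{"tx":0,"ty":0,"tz":0,"turn":0,"gripper":1},{"tx":0,"ty":0,"tz":0,"turn":0,"gripper":1}]' 30
```

```text
time: 4.45
tcp_pos: [0.5615, 0.0102, 0.1802]
ee_rot: [[0.003, 0.999, 0.053], [-0.002, 0.053, -0.999], [-1.0, 0.003, 0.002]]
contact_force: [2.2, -7.9, 1.3]
gripper_width: 0.0194
```

```bash
python3 -m inch '[{"tx":-2.64,"ty":0.27,"tz":0,"turn":0,"gripper":1},{"tx":-2.54,"ty":0.78,"tz":0,"turn":0,"gripper":1},{"tx":-2.33,"ty":1.27,"tz":0,"turn":0,"gripper":1},{"tx":-2.03,"ty":1.71,"tz":0,"turn":0,"gripper":1},{"tx":-1.65,"ty":2.08,"tz":0,"turn":0,"gripper":1},{"tx":-1.21,"ty":2.37,"tz":0,"turn":0,"gripper":1},{"tx":-0.71,"ty":2.56,"tz":0,"turn":0,"gripper":1},{"tx":-0.18,"ty":2.65,"tz":0,"turn":0,"gripper":1},{"tx":0.2,"ty":2,"tz":0,"turn":0,"gripper":1},{"tx":0,"ty":0,"tz":0,"turn":0,"gripper":1},{"tx":0,"ty":0,"tz":0,"turn":0,"gripper":1}]'
```

```text
time: 5.55
tcp_pos: [0.7183, 0.0192, 0.3116]
ee_rot: [[0.004, 0.999, 0.053], [-0.0, 0.053, -0.999], [-1.0, 0.004, 0.001]]
contact_force: [1.5, -0.7, 5.3]
gripper_width: 0.0193
```

```bash
python3 -m inch '[{"tx":0,"ty":0,"tz":0,"turn":0,"gripper":0.4},{"tx":0,"ty":0,"tz":0,"turn":0,"gripper":0.4},{"tx":0,"ty":0,"tz":0,"turn":0,"gripper":0.4},{"tx":-3,"ty":0,"tz":0,"turn":0,"gripper":0.4},{"tx":-4,"ty":0,"tz":0,"turn":0,"gripper":0.4},{"tx":-2,"ty":-3,"tz":0,"turn":-7,"gripper":0.4}]'; python3 -c "
from h import *
go(.5139,.1375,.30,-42.7)"
```

```text
time: 6.15
tcp_pos: [0.6891, 0.0176, 0.401]
ee_rot: [[0.002, 0.985, 0.175], [0.0, 0.175, -0.985], [-1.0, 0.002, 0.0]]
contact_force: [-1.1, -0.9, -0.3]
gripper_width: 0.0512
t=6.15 pos [0.6891 0.0176 0.401 ] yaw -79.9 j6 75  need tx 10.06 ty -15.18 tz -14.87 turn -37.2 half: 142.8
```

```bash
python3 -m inch '[{"tx":0,"ty":-3,"tz":-3,"turn":0,"gripper":0.4},{"tx":0,"ty":-3,"tz":-3,"turn":0,"gripper":0.4},{"tx":1,"ty":-3,"tz":-3,"turn":0,"gripper":0.4},{"tx":2,"ty":-3,"tz":-3,"turn":0,"gripper":0.4},{"tx":2,"ty":-3.2,"tz":-2.9,"turn":0,"gripper":0.4},{"tx":2,"ty":0,"tz":0,"turn":-8,"gripper":0.4},{"tx":1,"ty":0,"tz":0,"turn":-8,"gripper":0.4},{"tx":1,"ty":0,"tz":0,"turn":-8,"gripper":0.4},{"tx":1,"ty":0,"tz":0,"turn":-8,"gripper":0.4},{"tx":0,"ty":0,"tz":0,"turn":-5.2,"gripper":0.4},{"tx":0,"ty":0,"tz":0,"turn":0,"gripper":0.4},{"tx":0,"ty":0,"tz":0,"turn":0,"gripper":0.4}]'; python3 -c "
from h import *
n='wrist';im,d,K,M=cam(n);save(im,n+'4.png')
W=cloud(d,K,M).reshape(-1,3);t=np.radians(47.3);c,s=np.cos(t),np.sin(t);B=W-[.5504,.1771,0];B=np.stack([c*B[:,0]+s*B[:,1],-s*B[:,0]+c*B[:,1],B[:,2]],1)
Q=B[(abs(B[:,1])<.02)&(B[:,2]<.26)&(B[:,2]>.17)&(B[:,0]>-.09)&(B[:,0]<.06)]
print(len(Q),np.percentile(Q,[1,99],0))
for a,b in((-.02,0),(.0,.02),(.03,.05)):
  q=Q[(Q[:,0]>a)&(Q[:,0]<b)];print(np.median(q,0),np.percentile(q[:,1],[2,98]))
g=Q[Q[:,0]<-.047];print(g[:,2].max(),g[:,0].min(),np.percentile(g[:,1],[2,98]))
q=.25;go(.5139,.1375,.217,-42.7)
"
```

```text
time: 7.35
tcp_pos: [0.5117, 0.1379, 0.2996]
ee_rot: [[0.0, 0.681, 0.732], [0.0, 0.732, -0.681], [-1.0, 0.0, 0.0]]
contact_force: [0.1, 0.1, 1.0]
gripper_width: 0.0511
4947 [[-0.05617312 -0.01259698  0.17938942]
 [ 0.05987235  0.01144756  0.23172941]]
[-0.01033472  0.00139608  0.21251333] [-0.00530187  0.00815817]
[0.00997424 0.00130306 0.20528058] [-0.00541388  0.00747369]
[0.04034255 0.00061523 0.19438539] [-0.00622768  0.00740411]
0.2333091135193332 -0.05927260143747287 [-0.00787702  0.01106151]
t=7.40 pos [0.5117 0.1379 0.2996] yaw -42.9 j6 50  need tx 8.26 ty 0.11 tz 0.19 turn -0.2 half: 179.8
```

View pics/wrist4.png

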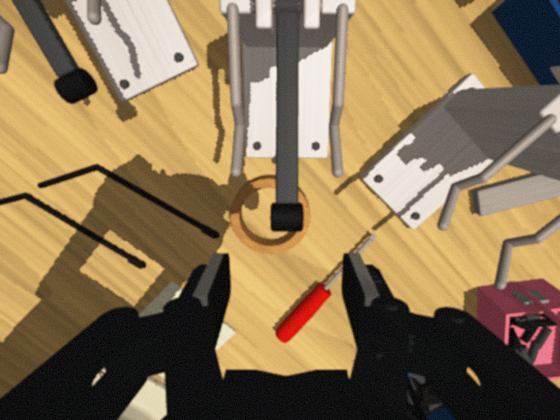

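```bash
python3 -m inch '[{"tx":2.5,"ty":0.48,"tz":0.05,"turn":0,"gripper":0.4},{"tx":2.5,"ty":0,"tz":0,"turn":0,"gripper":0.4},{"tx":2.5,"ty":0,"tz":0,"turn":0,"gripper":0.4},{"tx":0,"ty":0,"tz":0,"turn":0,"gripper":0.4},{"tx":0,"ty":0,"tz":0,"turn":0,"gripper":1},{"tx":0,"ty":0,"tz":0,"turn":0,"gripper":1},{"tx":0,"ty":0,"tz":0,"turn":0,"gripper":1},{"tx":0,"ty":0,"tz":0,"turn":0,"gripper":1},{"tx":0,"ty":0,"tz":0,"turn":0,"gripper":1}]' 30
```

```text
time: 8.3
tcp_pos: [0.5153, 0.1411, 0.2249]
ee_rot: [[0.001, 0.679, 0.734], [0.0, 0.734, -0.679], [-1.0, 0.0, 0.0]]
contact_force: [-5.2, -0.9, 3.5]
gripper_width: 0.0195
```

```bash
python3 -m inch '[{"tx":-1.6,"ty":0.7,"tz":0,"turn":0,"gripper":1},{"tx":-1.47,"ty":0.86,"tz":0,"turn":0,"gripper":1},{"tx":-2.03,"ty":1.71,"tz":0,"turn":0,"gripper":1},{"tx":-1.65,"ty":2.08,"tz":0,"turn":0,"gripper":1},{"tx":-1.21,"ty":2.37,"tz":0,"turn":0,"gripper":1},{"tx":-0.71,"ty":2.56,"tz":0,"turn":0,"gripper":1},{"tx":-0.18,"ty":2.65,"tz":0,"turn":0,"gripper":1},{"tx":0.2,"ty":2,"tz":0,"turn":0,"gripper":1},{"tx":0,"ty":0,"tz":0,"turn":0,"gripper":1},{"tx":0,"ty":0,"tz":0,"turn":0,"gripper":1}]'; python3 -m inch '[{"tx":0,"ty":0,"tz":0,"turn":0,"gripper":0.4},{"tx":0,"ty":0,"tz":0,"turn":0,"gripper":0.4},{"tx":0,"ty":0,"tz":0,"turn":0,"gripper":0.4},{"tx":-3,"ty":0,"tz":0,"turn":0,"gripper":0.4},{"tx":-4,"ty":0,"tz":0,"turn":0,"gripper":0.4},{"tx":-2,"ty":-3,"tz":0,"turn":0,"gripper":0.4}]'; python3 - <<'E'
from h import *
for n in('scene','side'):
    im,d,K,M=cam(n);save(im,n+'5.png');W=cloud(d,K,M)
    for c in((.436,-.22),(.434,-.381)): rim(W,im,c,.075)
go(.436,-.22,.36,-6)
E
```

```text
time: 9.3
tcp_pos: [0.6179, 0.2509, 0.3117]
ee_rot: [[0.003, 0.679, 0.734], [0.0, 0.734, -0.679], [-1.0, 0.002, 0.002]]
contact_force: [5.0, -0.8, 6.9]
gripper_width: 0.0195
time: 9.9
tcp_pos: [0.5972, 0.2298, 0.4025]
ee_rot: [[0.001, 0.678, 0.735], [0.001, 0.735, -0.678], [-1.0, 0.002, 0.001]]
contact_force: [-0.1, -0.5, 0.2]
gripper_width: 0.0511
bar mid [ 0.4384 -0.2222] len 0.121 yaw of bar 84.4 n 140
rim [ 0.4367 -0.2253  0.1163  0.0956] 84.0 302
bar mid [ 0.4358 -0.3847] len 0.121 yaw of bar 58.9 n 175
rim [ 0.4351 -0.3845  0.1113  0.0932] 59.2 342
bar mid [ 0.436  -0.2176] len 0.121 yaw of bar 84.3 n 127
rim [ 0.4356 -0.2163  0.1171  0.0887] 84.3 325
bar mid [ 0.4347 -0.3788] len 0.125 yaw of bar 59.3 n 128
rim [ 0.4349 -0.3775  0.1134  0.0916] 58.8 257
t=10.00 pos [0.5953 0.2274 0.4051] yaw -42.8 j6 57  need tx 4.37 ty -43.68 tz 18.68 turn -36.8 half: 143.2
```

View pics/scene5.png

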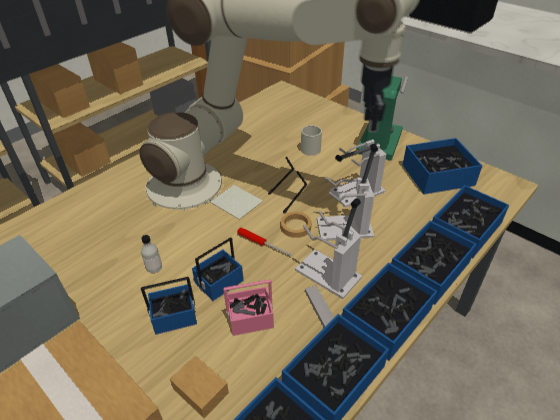

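```bash
python3 -m inch '[{"tx":0,"ty":-3.6,"tz":1.5,"turn":0,"gripper":0.2},{"tx":0,"ty":-4,"tz":1.8,"turn":0,"gripper":0.2},{"tx":0,"ty":-4,"tz":1.8,"turn":0,"gripper":0.2},{"tx":0,"ty":-4,"tz":1.8,"turn":0,"gripper":0.2},{"tx":0,"ty":-4,"tz":1.8,"turn":0,"gripper":0.2},{"tx":0,"ty":-4,"tz":1.8,"turn":0,"gripper":0.2},{"tx":0,"ty":-4,"tz":1.8,"turn":0,"gripper":0.2},{"tx":0,"ty":-4,"tz":1.8,"turn":0,"gripper":0.2},{"tx":1,"ty":-4,"tz":1.8,"turn":0,"gripper":0.2},{"tx":1,"ty":-4,"tz":1.8,"turn":0,"gripper":0.2},{"tx":1,"ty":-4,"tz":1,"turn":0,"gripper":0.2}]';python3 -m inch '[{"tx":1,"ty":0,"tz":0,"turn":-8,"gripper":0.2},{"tx":0,"ty":0,"tz":0,"turn":-8,"gripper":0.2},{"tx":0,"ty":0,"tz":0,"turn":-8,"gripper":0.2},{"tx":0,"ty":0,"tz":0,"turn":-8,"gripper":0.2},{"tx":0,"ty":0,"tz":0,"turn":-5,"gripper":0.2},{"tx":0,"ty":0,"tz":0,"turn":0,"gripper":0.2},{"tx":0,"ty":0,"tz":0,"turn":0,"gripper":0.2}]'; python3 - <<'E'
from h import *
n='wrist'
im,d,K,M=cam(n);save(im,n+'6.png');W=cloud(d,K,M)
for c in((.436,-.22),(.434,-.381)): rim(W,im,c,.075)
go(.436,-.22,.142,-5.6)
E
```

```text
time: 11.1
tcp_pos: [0.4371, -0.2201, 0.3696]
ee_rot: [[-0.001, 0.679, 0.734], [0.001, 0.734, -0.679], [-1.0, -0.0, -0.001]]
contact_force: [0.6, 0.2, 0.6]
gripper_width: 0.0679
time: 11.8
tcp_pos: [0.4378, -0.2183, 0.3603]
ee_rot: [[-0.0, 0.103, 0.995], [0.0, 0.995, -0.103], [-1.0, 0.0, -0.0]]
contact_force: [-0.5, 0.4, -0.6]
gripper_width: 0.0683
bar mid [ 0.4358 -0.2192] len 0.121 yaw of bar 84.3 n 920
rim [ 0.4355 -0.2191  0.1089  0.0881] 84.4 953
bar mid [ 0.4333 -0.3805] len 0.121 yaw of bar 59.0 n 703
rim [ 0.4344 -0.3793  0.1138  0.0892] 59.1 1067
t=11.85 pos [ 0.4378 -0.2184  0.3604] yaw -5.9 j6 -30  need tx 21.84 ty -0.19 tz -0.15 turn -0.3 half: 179.7
```

View pics/wrist6.png

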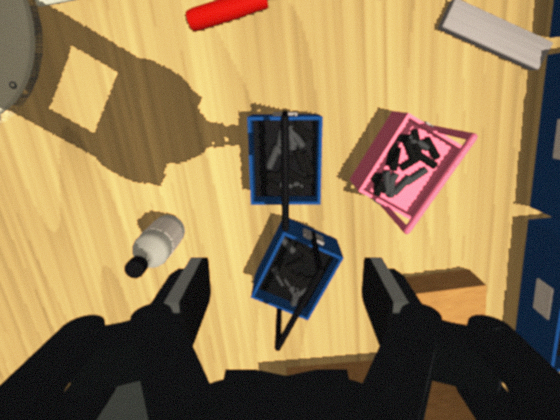

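```bash
python3 -m inch '[{"tx":3.7,"ty":-0.1,"tz":-0.2,"turn":0,"gripper":0.2},{"tx":4,"ty":0,"tz":0,"turn":0,"gripper":0.2},{"tx":4,"ty":0,"tz":0,"turn":0,"gripper":0.2},{"tx":4,"ty":0,"tz":0,"turn":0,"gripper":0.2},{"tx":3.5,"ty":0,"tz":0,"turn":0,"gripper":0.2},{"tx":2.6,"ty":0,"tz":0,"turn":0,"gripper":0.2},{"tx":0,"ty":0,"tz":0,"turn":0,"gripper":0.2},{"tx":0,"ty":0,"tz":0,"turn":0,"gripper":1},{"tx":0,"ty":0,"tz":0,"turn":0,"gripper":1},{"tx":0,"ty":0,"tz":0,"turn":0,"gripper":1},{"tx":0,"ty":0,"tz":0,"turn":0,"gripper":1},{"tx":0,"ty":0,"tz":0,"turn":0,"gripper":1}]' 60; python3 -m inch '[{"tx":0,"ty":0,"tz":0,"turn":0,"gripper":1},{"tx":0,"ty":0,"tz":0,"turn":0,"gripper":1}]'
```

```text
time: 13.05
tcp_pos: [0.4362, -0.2194, 0.1436]
ee_rot: [[0.002, 0.1, 0.995], [-0.001, 0.995, -0.1], [-1.0, -0.001, 0.002]]
contact_force: [2.2, 0.8, 5.8]
gripper_width: 0.0055
time: 13.25
tcp_pos: [0.4363, -0.2194, 0.1436]
ee_rot: [[0.002, 0.1, 0.995], [-0.001, 0.995, -0.1], [-1.0, -0.001, 0.002]]
contact_force: [2.7, 1.5, 6.5]
gripper_width: 0.0058
```

```bash
python3 -m inch '[{"tx":-1.5,"ty":0,"tz":0,"turn":0,"gripper":1},{"tx":-2.5,"ty":0,"tz":0,"turn":0,"gripper":1},{"tx":-2.9,"ty":0,"tz":0,"turn":0,"gripper":1},{"tx":0,"ty":0,"tz":0,"turn":0,"gripper":1}]'; python3 - <<'E'
from h import *
t=np.radians(3.1);a=np.array([.6185,.0133]);u=np.array([np.cos(t),np.sin(t)])
go(*(a-.17*u),.212,3.1);go(*a,.212,3.1)
for n in('wrist','side'):
    im,d,K,M=cam(n);save(im,n+'7.png')
E
```

```text
time: 13.65
tcp_pos: [0.4365, -0.2198, 0.215]
ee_rot: [[0.004, 0.1, 0.995], [-0.003, 0.995, -0.1], [-1.0, -0.002, 0.004]]
contact_force: [0.8, -0.7, -4.1]
gripper_width: 0.0055
t=13.65 pos [ 0.4365 -0.2198  0.215 ] yaw -5.7 j6 -30  need tx 0.25 ty 22.40 tz -1.02 turn -8.8 half: 171.2
t=13.65 pos [ 0.4365 -0.2198  0.215 ] yaw -5.7 j6 -30  need tx 0.31 ty 25.01 tz 15.78 turn -8.8 half: 171.2
```

View pics/side7.png

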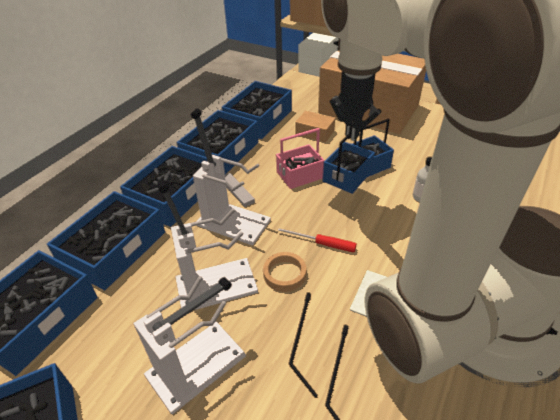

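View pics/wrist7.png

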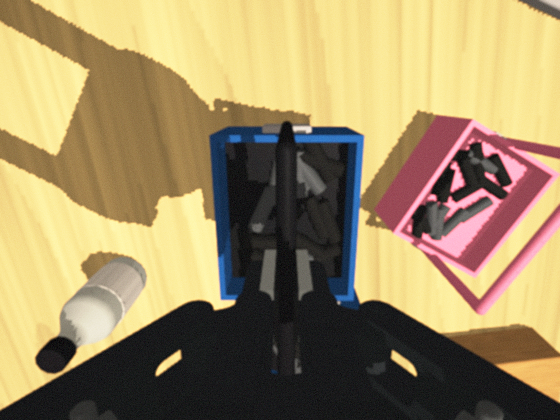

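```bash
python3 -m inch '[{"tx":0,"ty":1,"tz":0,"turn":0,"gripper":1},{"tx":0,"ty":2,"tz":-0.2,"turn":0,"gripper":1},{"tx":0,"ty":2.5,"tz":-0.2,"turn":0,"gripper":1},{"tx":0,"ty":3,"tz":-0.2,"turn":0,"gripper":1},{"tx":0,"ty":3,"tz":-0.2,"turn":0,"gripper":1},{"tx":0,"ty":3,"tz":-0.2,"turn":0,"gripper":1},{"tx":0,"ty":3,"tz":0,"turn":0,"gripper":1},{"tx":0,"ty":2.5,"tz":0,"turn":0,"gripper":1},{"tx":0,"ty":1.6,"tz":0,"turn":-2,"gripper":1},{"tx":0,"ty":0.8,"tz":0,"turn":-3.4,"gripper":1},{"tx":0,"ty":0,"tz":0,"turn":-3.4,"gripper":1},{"tx":0,"ty":0,"tz":0,"turn":0,"gripper":1}]'; python3 - <<'E'
from h import *
n='wrist';im,d,K,M=cam(n);save(im,n+'8.png')
go(.6185,.0133,.212,3.1)
W=cloud(d,K,M);rim(W,im,(.449,.004),.075)
print(ctrl.get_obs()['contact_force'])
b=W[(np.hypot(W[...,0]-.449,W[...,1]-.004)<.08)&(W[...,2]>.19)&(W[...,2]<.23)];print(np.round(np.percentile(b,[2,50,98],0),4))
E
```

```text
time: 14.95
tcp_pos: [0.4472, 0.0056, 0.2106]
ee_rot: [[-0.002, -0.055, 0.998], [0.0, 0.998, 0.055], [-1.0, 0.001, -0.002]]
contact_force: [-1.1, 0.3, -4.6]
gripper_width: 0.0054
t=15.00 pos [0.4473 0.0053 0.2108] yaw 3.0 j6 -12  need tx -0.15 ty -0.10 tz 17.14 turn -0.1 half: 179.9
bar mid [0.4467 0.0187] len 0.098 yaw of bar 178.8 n 4097
rim [0. 0. 0. 0.] 0.0 0
[-0.97990221 -0.18288997 -2.92874403]
[[ 0.4313 -0.0322  0.1954]
 [ 0.4455  0.0154  0.21  ]
 [ 0.4607  0.0643  0.2283]]
```

View pics/wrist8.png

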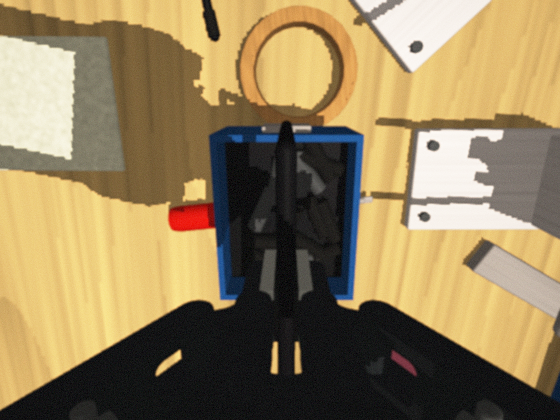

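```bash
python3 -m inch '[{"tx":0,"ty":0,"tz":1,"turn":0,"gripper":1},{"tx":0,"ty":0,"tz":2,"turn":0,"gripper":1},{"tx":0,"ty":0,"tz":2.2,"turn":0,"gripper":1},{"tx":0,"ty":0,"tz":2.2,"turn":0,"gripper":1},{"tx":0,"ty":0,"tz":2.2,"turn":0,"gripper":1},{"tx":0,"ty":0,"tz":2.2,"turn":0,"gripper":1},{"tx":0,"ty":0,"tz":2,"turn":0,"gripper":1},{"tx":0,"ty":0,"tz":1.8,"turn":0,"gripper":1},{"tx":0,"ty":0,"tz":1,"turn":0,"gripper":1},{"tx":0,"ty":0,"tz":0.5,"turn":0,"gripper":1},{"tx":0,"ty":0,"tz":0,"turn":0,"gripper":1},{"tx":0,"ty":0,"tz":0,"turn":0,"gripper":1}]'; python3 - <<'E'
from h import *
go(.6185,.0133,.168,3.1)
for n in('wrist','scene'):
    im,d,K,M=cam(n);save(im,n+'9.png')
E
```

```text
time: 16.2
tcp_pos: [0.6182, 0.0138, 0.2117]
ee_rot: [[-0.0, -0.053, 0.999], [0.0, 0.999, 0.053], [-1.0, 0.0, -0.0]]
contact_force: [-0.5, 0.0, -4.6]
gripper_width: 0.0055
t=16.20 pos [0.6182 0.0138 0.2117] yaw 3.0 j6 -9  need tx 4.37 ty -0.05 tz 0.03 turn -0.1 half: 179.9
```

View pics/wrist9.png

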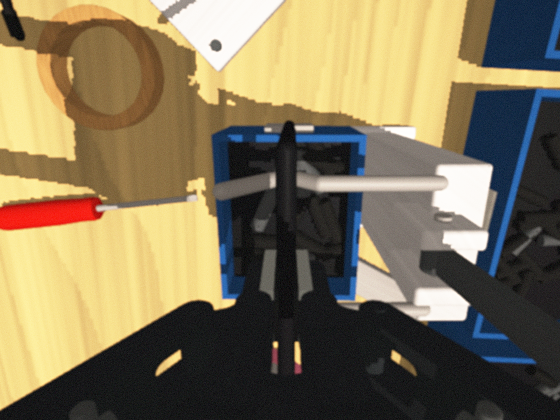

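View pics/scene9.png

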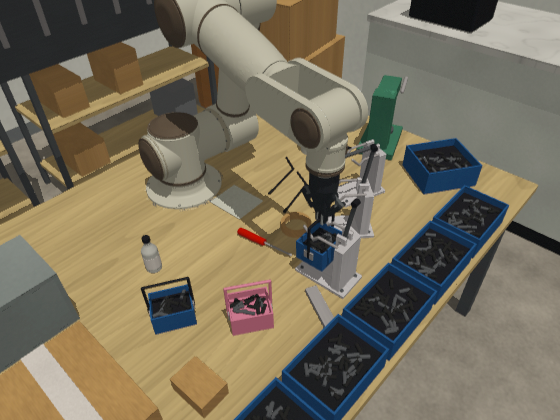

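Bin1 is over the notches: the bar lies just above the V of the prong at about (290,180) in the wrist view. Next I'll lower it.

```bash
python3 -m inch '[{"tx":1.2,"ty":0,"tz":0,"turn":0,"gripper":1},{"tx":1.2,"ty":0,"tz":0,"turn":0,"gripper":1},{"tx":1,"ty":0,"tz":0,"turn":0,"gripper":1},{"tx":0.4,"ty":0,"tz":0,"turn":0,"gripper":1},{"tx":0.2,"ty":0,"tz":0,"turn":0,"gripper":1},{"tx":0.2,"ty":0,"tz":0,"turn":0,"gripper":1},{"tx":0,"ty":0,"tz":0,"turn":0,"gripper":1}]'
```

```text
time: 17.0
tcp_pos: [0.6187, 0.0138, 0.1698]
ee_rot: [[0.0, -0.053, 0.999], [0.0, 0.999, 0.053], [-1.0, 0.0, 0.0]]
contact_force: [0.8, 0.2, -4.1]
gripper_width: 0.0055
```

```bash
python3 -m inch '[{"tx":0.2,"ty":0,"tz":0,"turn":0,"gripper":1},{"tx":0.1,"ty":0,"tz":0,"turn":0,"gripper":1},{"tx":0,"ty":0,"tz":0,"turn":0,"gripper":1}]'
```

```text
time: 17.3
tcp_pos: [0.619, 0.0138, 0.1679]
ee_rot: [[0.002, -0.054, 0.999], [-0.0, 0.999, 0.054], [-1.0, -0.0, 0.002]]
contact_force: [-1.4, -0.8, 5.6]
gripper_width: 0.0057
```

```bash
python3 -m inch '[{"tx":0,"ty":0,"tz":0,"turn":0,"gripper":0.35},{"tx":0,"ty":0,"tz":0,"turn":0,"gripper":0.35},{"tx":0,"ty":0,"tz":0,"turn":0,"gripper":0.35},{"tx":0,"ty":0,"tz":0,"turn":0,"gripper":0.35},{"tx":-1.5,"ty":0,"tz":0,"turn":0,"gripper":0.35},{"tx":-3,"ty":0,"tz":0,"turn":0,"gripper":0.35},{"tx":-3.5,"ty":0,"tz":0,"turn":0,"gripper":0.35},{"tx":-4,"ty":0,"tz":0,"turn":0,"gripper":0.35},{"tx":-4,"ty":0,"tz":0,"turn":0,"gripper":0.35},{"tx":-4,"ty":0,"tz":0,"turn":0,"gripper":0.35},{"tx":-3,"ty":0,"tz":0,"turn":0,"gripper":0.35},{"tx":0,"ty":0,"tz":0,"turn":0,"gripper":0.35}]'; python3 - <<'E'
from h import *
go(.7183,.0192,.39,-86.9)
n='wrist';im,d,K,M=cam(n);save(im,n+'10.png');W=cloud(d,K,M)
b=W[(np.hypot(W[...,0]-.6185,W[...,1]-.013)<.08)&(W[...,2]>.162)&(W[...,2]<.18)&(abs((W[...,0]-.6185))<.015)];print(np.round(np.percentile(b,[2,50,98],0),4),len(b))
E
```

```text
time: 18.5
tcp_pos: [0.6186, 0.0138, 0.4026]
ee_rot: [[0.007, -0.053, 0.999], [-0.001, 0.999, 0.053], [-1.0, -0.001, 0.007]]
contact_force: [0.2, -0.5, 0.7]
gripper_width: 0.0554
t=18.50 pos [0.6186 0.0138 0.4026] yaw 3.1 j6 -9  need tx 1.34 ty 0.00 tz 9.97 turn 90.0 half: -90.0
[[ 0.6047 -0.0421  0.1631]
 [ 0.6178  0.0175  0.1673]
 [ 0.6321  0.071   0.1729]] 1091
```

View pics/wrist10.png

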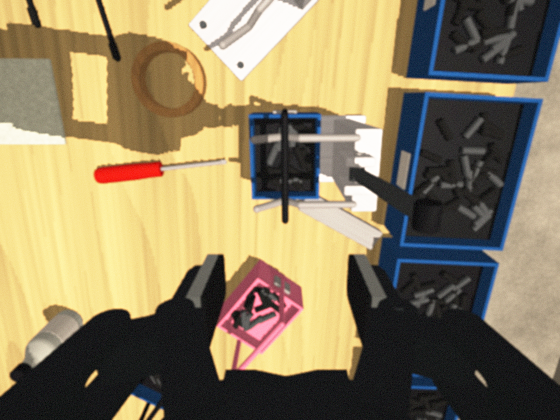

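```bash
python3 -m inch '[{"tx":0,"ty":0,"tz":2.5,"turn":8.5,"gripper":0.35},{"tx":0,"ty":0,"tz":0,"turn":8.5,"gripper":0.35},{"tx":0,"ty":0,"tz":0,"turn":8.5,"gripper":0.35},{"tx":0,"ty":0,"tz":0,"turn":8.5,"gripper":0.35},{"tx":0,"ty":0,"tz":0,"turn":8.5,"gripper":0.35},{"tx":0,"ty":0,"tz":0,"turn":8.5,"gripper":0.35},{"tx":0,"ty":0,"tz":0,"turn":8.5,"gripper":0.35},{"tx":0,"ty":0,"tz":0,"turn":8.5,"gripper":0.35},{"tx":0,"ty":0,"tz":0,"turn":8.5,"gripper":0.35},{"tx":0,"ty":0,"tz":0,"turn":8.5,"gripper":0.35},{"tx":0,"ty":0,"tz":0,"turn":5,"gripper":0.35},{"tx":0,"ty":0,"tz":0,"turn":0,"gripper":0.35}]'; python3 - <<'E'
from h import *
go(.7183,.0192,.3116,-86.9)
E
```

```text
time: 19.75
tcp_pos: [0.6433, 0.0152, 0.3962]
ee_rot: [[-0.001, 0.999, 0.052], [0.0, 0.052, -0.999], [-1.0, -0.001, -0.0]]
contact_force: [0.4, -0.4, -0.4]
gripper_width: 0.0556
t=19.75 pos [0.6433 0.0152 0.3962] yaw -87.0 j6 82  need tx 8.46 ty 7.52 tz -0.01 turn -0.1 half: 179.9
```

```bash
python3 -m inch '[{"tx":0,"ty":3,"tz":0,"turn":0,"gripper":0.35},{"tx":0,"ty":3,"tz":0,"turn":0,"gripper":0.35},{"tx":0,"ty":1.5,"tz":0,"turn":0,"gripper":0.35},{"tx":2.5,"ty":0,"tz":0,"turn":0,"gripper":0.35},{"tx":3,"ty":0,"tz":0,"turn":0,"gripper":0.35},{"tx":2.9,"ty":0,"tz":0,"turn":0,"gripper":0.35},{"tx":0,"ty":0,"tz":0,"turn":0,"gripper":0.35},{"tx":0,"ty":0,"tz":0,"turn":0,"gripper":1},{"tx":0,"ty":0,"tz":0,"turn":0,"gripper":1},{"tx":0,"ty":0,"tz":0,"turn":0,"gripper":1},{"tx":0,"ty":0,"tz":0,"turn":0,"gripper":1},{"tx":0,"ty":0,"tz":0,"turn":0,"gripper":1}]' 30
```

```text
time: 20.95
tcp_pos: [0.7188, 0.0192, 0.3149]
ee_rot: [[0.003, 0.999, 0.054], [-0.0, 0.054, -0.999], [-1.0, 0.003, 0.0]]
contact_force: [0.4, 0.5, 6.3]
gripper_width: 0.0198
```

```bash
python3 -m inch '[{"tx":-0.1,"ty":-1.98,"tz":0,"turn":0,"gripper":1},{"tx":0.18,"ty":-2.65,"tz":0,"turn":0,"gripper":1},{"tx":0.71,"ty":-2.56,"tz":0,"turn":0,"gripper":1},{"tx":1.21,"ty":-2.37,"tz":0,"turn":0,"gripper":1},{"tx":1.65,"ty":-2.08,"tz":0,"turn":0,"gripper":1},{"tx":2.03,"ty":-1.71,"tz":0,"turn":0,"gripper":1},{"tx":2.33,"ty":-1.27,"tz":0,"turn":0,"gripper":1},{"tx":2.54,"ty":-0.78,"tz":0,"turn":0,"gripper":1},{"tx":2.64,"ty":-0.27,"tz":0,"turn":0,"gripper":1},{"tx":0,"ty":0,"tz":0,"turn":0,"gripper":1},{"tx":0,"ty":0,"tz":0,"turn":0,"gripper":1}]'
```

```text
time: 22.05
tcp_pos: [0.5614, 0.0101, 0.1812]
ee_rot: [[-0.001, 0.999, 0.053], [-0.001, 0.053, -0.999], [-1.0, -0.001, 0.001]]
contact_force: [-9.2, -6.0, -2.5]
gripper_width: 0.0193
```

```bash
python3 -m inch '[{"tx":0.2,"ty":0.1,"tz":0,"turn":0,"gripper":1},{"tx":0,"ty":0,"tz":0,"turn":0,"gripper":1},{"tx":0,"ty":0,"tz":0,"turn":0,"gripper":0.4},{"tx":0,"ty":0,"tz":0,"turn":0,"gripper":0.4},{"tx":0,"ty":0,"tz":0,"turn":0,"gripper":0.4},{"tx":0,"ty":0,"tz":0,"turn":0,"gripper":0.4},{"tx":-2,"ty":0,"tz":0,"turn":0,"gripper":0.4},{"tx":-3,"ty":0,"tz":0,"turn":0,"gripper":0.4},{"tx":-3,"ty":0,"tz":0,"turn":0,"gripper":0.4},{"tx":-3,"ty":0,"tz":0,"turn":0,"gripper":0.4},{"tx":-3,"ty":0,"tz":0,"turn":0,"gripper":0.4},{"tx":-2,"ty":0,"tz":0,"turn":0,"gripper":0.4}]'; cat >> h.py <<'E'
def lever(W,x,y,yaw):
    t=np.radians(yaw);c,s=np.cos(t),np.sin(t);B=W.reshape(-1,3)-[x,y,0];B=np.stack([c*B[:,0]+s*B[:,1],-s*B[:,0]+c*B[:,1],B[:,2]],1)
    Q=B[(abs(B[:,1])<.008)&(B[:,2]>.176)&(B[:,2]<.26)&(B[:,0]>-.04)&(B[:,0]<.05)]
    if len(Q)>10:
        l=np.polyfit(Q[:,0],Q[:,2],1);print('lever angle %.3f'%-np.arctan(l[0]),'z at x=0 %.4f'%l[1],len(Q))
    r=B[(B[:,2]>.155)&(B[:,2]<.173)&(abs(B[:,0])<.02)&(abs(B[:,1])>.043)&(abs(B[:,1])<.08)]
    if len(r)>5:print('bar x by side',[np.round(np.mean(r[r[:,1]*k>0],0),4) for k in(-1,1)],np.round([r[:,1].min(),r[:,1].max(),np.percentile(r[:,2],95)],4),len(r))
E
python3 - <<'E'
from h import *
n='wrist';im,d,K,M=cam(n);save(im,n+'11.png');W=cloud(d,K,M);lever(W,.6185,.0133,3.1)
n='scene';im,d,K,M=cam(n);save(im,n+'11.png');W=cloud(d,K,M);lever(W,.6195,.0103,3.1)
rim(W,im,(.434,-.381),.075)
n='side';im,d,K,M=cam(n);save(im,n+'11.png');W=cloud(d,K,M);lever(W,.6195,.014,3.1);lever(W,.487,.346,72)
rim(W,im,(.434,-.381),.075)
go(.433,-.381,.36,-31)
E
```

```text
time: 23.25
tcp_pos: [0.5631, 0.0109, 0.3413]
ee_rot: [[0.002, 0.999, 0.054], [-0.0, 0.054, -0.999], [-1.0, 0.002, 0.0]]
contact_force: [0.3, -0.7, -0.1]
gripper_width: 0.0513
lever angle 0.001 z at x=0 0.1817 1988
bar x by side [array([ 0.0004, -0.0513,  0.167 ]), array([1.00e-04, 5.16e-02, 1.67e-01])] [-0.06    0.0609  0.1687] 376
lever angle 0.005 z at x=0 0.1803 129
bar x by side [array([ 0.0003, -0.0536,  0.1638]), array([0.0009, 0.0512, 0.1636])] [-0.0619  0.058   0.1673] 36
bar mid [ 0.4358 -0.3848] len 0.121 yaw of bar 58.8 n 175
rim [ 0.4336 -0.3837  0.1113  0.0958] 59.8 339
lever angle -0.002 z at x=0 0.1819 198
bar x by side [array([-0.0006, -0.0522,  0.1659]), array([-0.0012,  0.0553,  0.1648])] [-0.0594  0.0641  0.1694] 59
lever angle 0.006 z at x=0 0.1831 279
bar x by side [array([nan, nan, nan]), array([0.0009, 0.0437, 0.1649])] [0.0431 0.0452 0.1706] 24
bar mid [ 0.4344 -0.3787] len 0.125 yaw of bar 59.5 n 127
rim [ 0.4362 -0.3768  0.1144  0.093 ] 59.1 268
t=23.40 pos [0.5633 0.0109 0.3399] yaw -86.9 j6 80  need tx -2.03 ty -15.10 tz 38.44 turn -55.9 half: 124.1
  return _methods._mean(a, axis=axis, dtype=dtype,
  ret = um.true_divide(
```

View pics/wrist11.png

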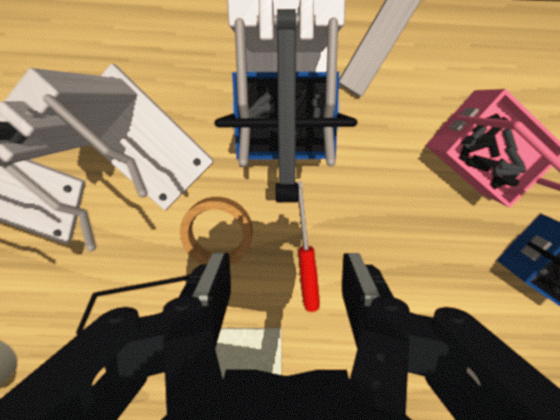

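View pics/side11.png

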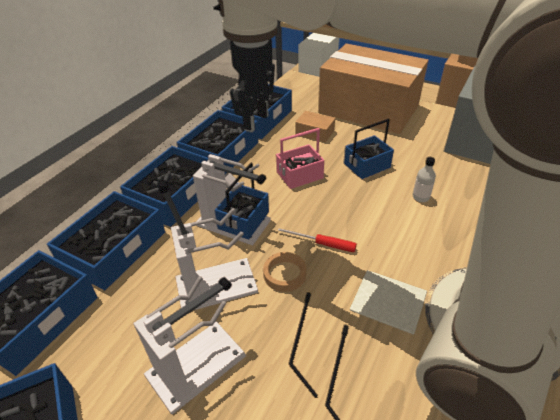

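```bash
python3 -m inch '[{"tx":-1,"ty":-1.4,"tz":3.5,"turn":0,"gripper":0.2},{"tx":-1,"ty":-1.5,"tz":3.8,"turn":0,"gripper":0.2},{"tx":0,"ty":-1.5,"tz":3.8,"turn":0,"gripper":0.2},{"tx":0,"ty":-1.5,"tz":3.8,"turn":0,"gripper":0.2},{"tx":0,"ty":-1.5,"tz":3.8,"turn":0,"gripper":0.2},{"tx":0,"ty":-1.5,"tz":3.8,"turn":0,"gripper":0.2},{"tx":0,"ty":-1.5,"tz":3.8,"turn":0,"gripper":0.2},{"tx":0,"ty":-1.5,"tz":3.8,"turn":0,"gripper":0.2},{"tx":0,"ty":-1.5,"tz":3.8,"turn":0,"gripper":0.2},{"tx":0,"ty":-1.5,"tz":3.8,"turn":0,"gripper":0.2}]';python3 -m inch '[{"tx":0,"ty":0,"tz":0,"turn":-8,"gripper":0.2},{"tx":0,"ty":0,"tz":0,"turn":-8,"gripper":0.2},{"tx":0,"ty":0,"tz":0,"turn":-8,"gripper":0.2},{"tx":0,"ty":0,"tz":0,"turn":-8,"gripper":0.2},{"tx":0,"ty":0,"tz":0,"turn":-8,"gripper":0.2},{"tx":0,"ty":0,"tz":0,"turn":-8,"gripper":0.2},{"tx":0,"ty":0,"tz":0,"turn":-8,"gripper":0.2},{"tx":0,"ty":0,"tz":0,"turn":0,"gripper":0.2}]'; python3 - <<'E'
from h import *
n='wrist'
im,d,K,M=cam(n);save(im,n+'12.png');W=cloud(d,K,M)
rim(W,im,(.434,-.381),.085)
go(.4333,-.3805,.143,-31)
E
```

```text
time: 24.4
tcp_pos: [0.4334, -0.375, 0.3577]
ee_rot: [[-0.001, 0.999, 0.053], [0.001, 0.054, -0.999], [-1.0, -0.001, -0.001]]
contact_force: [0.6, 0.5, -0.1]
gripper_width: 0.0685
time: 25.2
tcp_pos: [0.4343, -0.3735, 0.3577]
ee_rot: [[-0.001, 0.512, 0.859], [0.001, 0.859, -0.512], [-1.0, 0.001, -0.001]]
contact_force: [-0.6, 0.2, 0.6]
gripper_width: 0.0684
bar mid [ 0.4343 -0.3814] len 0.121 yaw of bar 59.0 n 864
rim [ 0.4342 -0.3812  0.1088  0.0882] 59.2 972
t=25.25 pos [ 0.4343 -0.3735  0.3579] yaw -31.1 j6 -17  need tx 21.49 ty -0.66 tz 0.31 turn -0.1 half: 179.9
```

View pics/wrist12.png

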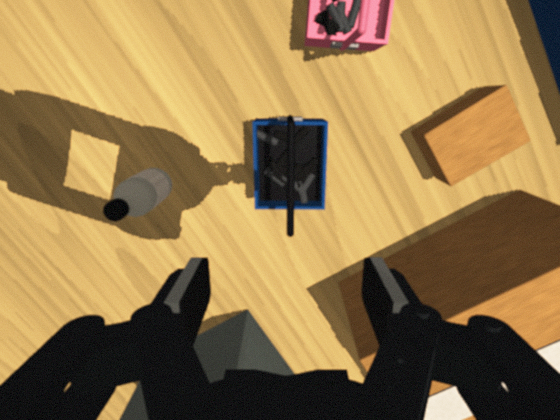

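```bash
python3 - <<'E'
from h import *
for n in('scene0','side0','wrist2'):
    a=np.load(n+'.npz');W=cloud(a['d'],a['K'],a['M']).reshape(-1,3)
    R=np.array(ctrl.get_obs()['ee_rot']);L=(W-[.434,-.381,0])@R
    k=(W[:,2]>.1)&(W[:,2]<.3)&(abs(L[:,1])<.12)&(abs(L[:,2])<.2);Q=L[k]
    print(n,k.sum(),[ (round(lo,2),int(((Q[:,2]>lo)&(Q[:,2]<lo+.02)).sum())) for lo in np.arange(-.2,.2,.02)])
E
```

```text
scene0 376 [(np.float64(-0.2), 77), (np.float64(-0.18), 12), (np.float64(-0.16), 0), (np.float64(-0.14), 0), (np.float64(-0.12), 0), (np.float64(-0.1), 0), (np.float64(-0.08), 23), (np.float64(-0.06), 49), (np.float64(-0.04), 0), (np.float64(-0.02), 16), (np.float64(-0.0), 199), (np.float64(0.02), 0), (np.float64(0.04), 0), (np.float64(0.06), 0), (np.float64(0.08), 0), (np.float64(0.1), 0), (np.float64(0.12), 0), (np.float64(0.14), 0), (np.float64(0.16), 0), (np.float64(0.18), 0)]
side0 218 [(np.float64(-0.2), 0), (np.float64(-0.18), 0), (np.float64(-0.16), 0), (np.float64(-0.14), 0), (np.float64(-0.12), 0), (np.float64(-0.1), 0), (np.float64(-0.08), 31), (np.float64(-0.06), 28), (np.float64(-0.04), 0), (np.float64(-0.02), 107), (np.float64(-0.0), 49), (np.float64(0.02), 0), (np.float64(0.04), 0), (np.float64(0.06), 0), (np.float64(0.08), 0), (np.float64(0.1), 0), (np.float64(0.12), 0), (np.float64(0.14), 0), (np.float64(0.16), 0), (np.float64(0.18), 3)]
wrist2 1336 [(np.float64(-0.2), 319), (np.float64(-0.18), 0), (np.float64(-0.16), 0), (np.float64(-0.14), 0), (np.float64(-0.12), 0), (np.float64(-0.1), 0), (np.float64(-0.08), 172), (np.float64(-0.06), 57), (np.float64(-0.04), 0), (np.float64(-0.02), 477), (np.float64(-0.0), 311), (np.float64(0.02), 0), (np.float64(0.04), 0), (np.float64(0.06), 0), (np.float64(0.08), 0), (np.float64(0.1), 0), (np.float64(0.12), 0), (np.float64(0.14), 0), (np.float64(0.16), 0), (np.float64(0.18), 0)]
```

The only other thing near is bin1's old bar, which is now gone, and the glue is far enough away. The way down is clear.

```bash
python3 -m inch '[{"tx":3.5,"ty":-0.66,"tz":0.36,"turn":0,"gripper":0.2},{"tx":4,"ty":0,"tz":0,"turn":0,"gripper":0.2},{"tx":4,"ty":0,"tz":0,"turn":0,"gripper":0.2},{"tx":4,"ty":0,"tz":0,"turn":0,"gripper":0.2},{"tx":3.5,"ty":0,"tz":0,"turn":0,"gripper":0.2},{"tx":2.5,"ty":0,"tz":0,"turn":0,"gripper":0.2},{"tx":0,"ty":0,"tz":0,"turn":0,"gripper":0.2},{"tx":0,"ty":0,"tz":0,"turn":0,"gripper":1},{"tx":0,"ty":0,"tz":0,"turn":0,"gripper":1},{"tx":0,"ty":0,"tz":0,"turn":0,"gripper":1},{"tx":0,"ty":0,"tz":0,"turn":0,"gripper":1},{"tx":0,"ty":0,"tz":0,"turn":0,"gripper":1}]' 60; python3 -m inch '[{"tx":0,"ty":0,"tz":0,"turn":0,"gripper":1},{"tx":0,"ty":0,"tz":0,"turn":0,"gripper":1},{"tx":-1.5,"ty":0,"tz":0,"turn":0,"gripper":1},{"tx":-2.5,"ty":0,"tz":0,"turn":0,"gripper":1},{"tx":-2.9,"ty":0,"tz":0,"turn":0,"gripper":1},{"tx":0,"ty":0,"tz":0,"turn":0,"gripper":1}]'; python3 - <<'E'
from h import *
t=np.radians(47.3);a=np.array([.5502,.1776]);u=np.array([np.cos(t),np.sin(t)])
print(a-.2*u);go(*(a-.2*u),.212,47.3)
E
```

```text
time: 26.45
tcp_pos: [0.4344, -0.3814, 0.1448]
ee_rot: [[0.001, 0.514, 0.858], [-0.001, 0.858, -0.514], [-1.0, -0.0, 0.002]]
contact_force: [1.7, -1.8, 5.7]
gripper_width: 0.0058
time: 27.05
tcp_pos: [0.4347, -0.3819, 0.2174]
ee_rot: [[0.004, 0.514, 0.858], [-0.004, 0.858, -0.514], [-1.0, -0.002, 0.005]]
contact_force: [0.5, -0.5, -4.2]
gripper_width: 0.0056
[0.41456807 0.03061708]
t=27.05 pos [ 0.4347 -0.3819  0.2174] yaw -30.9 j6 -18  need tx 0.37 ty 34.34 tz -22.94 turn -78.2 half: 101.8
```

```bash
python3 -m inch '[{"tx":0.2,"ty":1.2,"tz":-0.8,"turn":0,"gripper":1},{"tx":0.2,"ty":2.2,"tz":-1.5,"turn":0,"gripper":1},{"tx":0,"ty":2.8,"tz":-1.9,"turn":0,"gripper":1},{"tx":0,"ty":3,"tz":-2,"turn":0,"gripper":1},{"tx":0,"ty":3,"tz":-2,"turn":0,"gripper":1},{"tx":0,"ty":3,"tz":-2,"turn":0,"gripper":1},{"tx":0,"ty":3,"tz":-2,"turn":0,"gripper":1},{"tx":0,"ty":3,"tz":-2,"turn":0,"gripper":1},{"tx":0,"ty":3,"tz":-2,"turn":0,"gripper":1},{"tx":0,"ty":3,"tz":-2,"turn":0,"gripper":1},{"tx":0,"ty":3,"tz":-2,"turn":0,"gripper":1},{"tx":0,"ty":2.5,"tz":-1.7,"turn":0,"gripper":1}]'; python3 -m inch '[{"tx":0,"ty":1.6,"tz":-1,"turn":0,"gripper":1},{"tx":0,"ty":0,"tz":0,"turn":-5,"gripper":1},{"tx":0,"ty":0,"tz":0,"turn":-8,"gripper":1},{"tx":0,"ty":0,"tz":0,"turn":-8,"gripper":1},{"tx":0,"ty":0,"tz":0,"turn":-8,"gripper":1},{"tx":0,"ty":0,"tz":0,"turn":-8,"gripper":1},{"tx":0,"ty":0,"tz":0,"turn":-8,"gripper":1},{"tx":0,"ty":0,"tz":0,"turn":-8,"gripper":1},{"tx":0,"ty":0,"tz":0,"turn":-8,"gripper":1},{"tx":0,"ty":0,"tz":0,"turn":-8,"gripper":1},{"tx":0,"ty":0,"tz":0,"turn":-6,"gripper":1},{"tx":0,"ty":0,"tz":0,"turn":-3,"gripper":1}]';python3 - <<'E'
from h import *
n='wrist';im,d,K,M=cam(n);save(im,n+'13.png')
go(.5502,.1776,.212,47.3)
E
```

```text
time: 28.25
tcp_pos: [0.413, 0.0141, 0.208]
ee_rot: [[-0.001, 0.514, 0.858], [0.001, 0.858, -0.514], [-1.0, -0.0, -0.002]]
contact_force: [-0.3, 0.4, -4.0]
gripper_width: 0.0058
time: 29.45
tcp_pos: [0.4129, 0.0313, 0.2079]
ee_rot: [[-0.002, -0.735, 0.678], [0.0, 0.678, 0.735], [-1.0, 0.002, -0.001]]
contact_force: [0.5, -0.8, -4.4]
gripper_width: 0.0056
t=29.50 pos [0.413  0.0313 0.2079] yaw 47.4 j6 -54  need tx -0.43 ty -0.20 tz 20.06 turn 0.1 half: -179.9
```

View pics/wrist13.png

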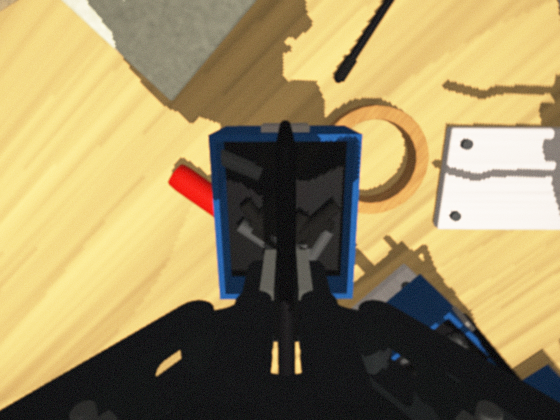

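```bash
python3 -m inch '[{"tx":-0.4,"ty":-0.2,"tz":1,"turn":0,"gripper":1},{"tx":0,"ty":0,"tz":2,"turn":0,"gripper":1},{"tx":0,"ty":0,"tz":2.4,"turn":0,"gripper":1},{"tx":0,"ty":0,"tz":2.4,"turn":0,"gripper":1},{"tx":0,"ty":0,"tz":2.4,"turn":0,"gripper":1},{"tx":0,"ty":0,"tz":2.4,"turn":0,"gripper":1},{"tx":0,"ty":0,"tz":2.4,"turn":0,"gripper":1},{"tx":0,"ty":0,"tz":2.2,"turn":0,"gripper":1},{"tx":0,"ty":0,"tz":1.6,"turn":0,"gripper":1},{"tx":0,"ty":0,"tz":0.8,"turn":0,"gripper":1},{"tx":0,"ty":0,"tz":0.46,"turn":0,"gripper":1},{"tx":0,"ty":0,"tz":0,"turn":0,"gripper":1}]'; python3 - <<'E'
from h import *
go(.5502,.1776,.169,47.3)
n='wrist';im,d,K,M=cam(n);save(im,n+'14.png')
E
```

```text
time: 30.7
tcp_pos: [0.552, 0.1766, 0.2126]
ee_rot: [[-0.001, -0.732, 0.681], [0.0, 0.681, 0.732], [-1.0, 0.0, -0.0]]
contact_force: [0.1, 0.1, -4.2]
gripper_width: 0.0058
t=30.70 pos [0.552  0.1766 0.2126] yaw 47.0 j6 -37  need tx 4.36 ty 0.20 tz -0.05 turn -0.3 half: 179.7
```

View pics/wrist14.png

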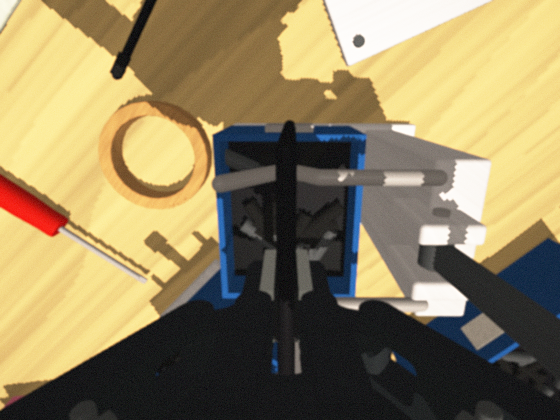

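Bin2 is over block B's notch, at about (290,178) in the wrist view. I'll lower it now.

```bash
python3 -m inch '[{"tx":1.2,"ty":0.2,"tz":-0.05,"turn":0,"gripper":1},{"tx":1.2,"ty":0,"tz":0,"turn":0,"gripper":1},{"tx":1,"ty":0,"tz":0,"turn":0,"gripper":1},{"tx":0.4,"ty":0,"tz":0,"turn":0,"gripper":1},{"tx":0.2,"ty":0,"tz":0,"turn":0,"gripper":1},{"tx":0.1,"ty":0,"tz":0,"turn":0,"gripper":1},{"tx":0,"ty":0,"tz":0,"turn":0,"gripper":1}]'
```

```text
time: 31.45
tcp_pos: [0.5503, 0.1774, 0.172]
ee_rot: [[0.0, -0.732, 0.681], [0.0, 0.681, 0.732], [-1.0, -0.0, 0.0]]
contact_force: [-1.0, -0.3, -4.4]
gripper_width: 0.0058
```

```bash
python3 -m inch '[{"tx":0.2,"ty":0,"tz":0,"turn":0,"gripper":1},{"tx":0.1,"ty":0,"tz":0,"turn":0,"gripper":1},{"tx":0,"ty":0,"tz":0,"turn":0,"gripper":1}]'
```

```text
time: 31.75
tcp_pos: [0.5507, 0.1776, 0.1694]
ee_rot: [[0.002, -0.732, 0.681], [0.001, 0.681, 0.732], [-1.0, -0.001, 0.002]]
contact_force: [3.5, 3.5, 2.1]
gripper_width: 0.0054
```

```bash
python3 -m inch '[{"tx":0,"ty":0,"tz":0,"turn":0,"gripper":0.35},{"tx":0,"ty":0,"tz":0,"turn":0,"gripper":0.35},{"tx":0,"ty":0,"tz":0,"turn":0,"gripper":0.35},{"tx":0,"ty":0,"tz":0,"turn":0,"gripper":0.35},{"tx":-1.5,"ty":0,"tz":0,"turn":0,"gripper":0.35},{"tx":-3,"ty":0,"tz":0,"turn":0,"gripper":0.35},{"tx":-3.5,"ty":0,"tz":0,"turn":0,"gripper":0.35},{"tx":-4,"ty":0,"tz":0,"turn":0,"gripper":0.35},{"tx":-4,"ty":0,"tz":0,"turn":0,"gripper":0.35},{"tx":-4,"ty":0,"tz":0,"turn":0,"gripper":0.35},{"tx":-3,"ty":0,"tz":0,"turn":0,"gripper":0.35},{"tx":0,"ty":0,"tz":0,"turn":0,"gripper":0.35}]'; python3 - <<'E'
from h import *
n='wrist';im,d,K,M=cam(n);save(im,n+'15.png');W=cloud(d,K,M);lever(W,.5502,.1776,47.3)
E
```

```text
time: 32.95
tcp_pos: [0.5503, 0.1774, 0.4046]
ee_rot: [[0.007, -0.732, 0.681], [0.001, 0.681, 0.732], [-1.0, -0.004, 0.006]]
contact_force: [-0.3, -0.5, -0.2]
gripper_width: 0.0556
bar x by side [array([-0.001, -0.051,  0.167]), array([-0.0004,  0.0523,  0.167 ])] [-0.0603  0.0608  0.1687] 218
```

View pics/wrist15.png

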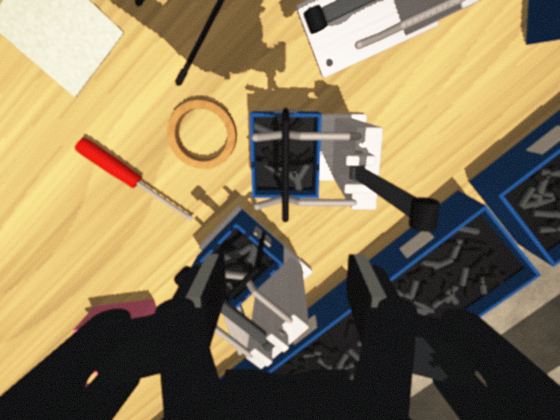

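Bin2 now hangs square, with the bar within 1 mm of the saddle. Next I'll close lever B.

```bash
python3 -m inch '[{"tx":0,"ty":0,"tz":2.5,"turn":8.5,"gripper":0.35},{"tx":0,"ty":0,"tz":0,"turn":8.5,"gripper":0.35},{"tx":0,"ty":0,"tz":0,"turn":8.5,"gripper":0.35},{"tx":0,"ty":0,"tz":0,"turn":8.5,"gripper":0.35},{"tx":0,"ty":0,"tz":0,"turn":8.5,"gripper":0.35},{"tx":0,"ty":0,"tz":0,"turn":8.5,"gripper":0.35},{"tx":0,"ty":0,"tz":0,"turn":8.5,"gripper":0.35},{"tx":0,"ty":0,"tz":0,"turn":8.5,"gripper":0.35},{"tx":0,"ty":0,"tz":0,"turn":8.5,"gripper":0.35},{"tx":0,"ty":0,"tz":0,"turn":8.5,"gripper":0.35},{"tx":0,"ty":0,"tz":0,"turn":5,"gripper":0.35},{"tx":0,"ty":0,"tz":0,"turn":0,"gripper":0.35}]'; python3 - <<'E'
from h import *
go(.6183,.2513,.3137,-42.8)
E
```

```text
time: 34.2
tcp_pos: [0.567, 0.1956, 0.3984]
ee_rot: [[-0.001, 0.682, 0.731], [-0.0, 0.731, -0.682], [-1.0, -0.001, -0.001]]
contact_force: [0.6, -0.1, 0.1]
gripper_width: 0.0555
t=34.20 pos [0.567  0.1956 0.3984] yaw -43.0 j6 55  need tx 8.47 ty 7.58 tz -0.05 turn -0.2 half: 179.8
```

```bash
python3 -m inch '[{"tx":0,"ty":3,"tz":0,"turn":-0.2,"gripper":0.35},{"tx":0,"ty":3,"tz":0,"turn":0,"gripper":0.35},{"tx":0,"ty":1.6,"tz":-0.05,"turn":0,"gripper":0.35},{"tx":2.5,"ty":0,"tz":0,"turn":0,"gripper":0.35},{"tx":3,"ty":0,"tz":0,"turn":0,"gripper":0.35},{"tx":2.9,"ty":0,"tz":0,"turn":0,"gripper":0.35},{"tx":0,"ty":0,"tz":0,"turn":0,"gripper":0.35},{"tx":0,"ty":0,"tz":0,"turn":0,"gripper":1},{"tx":0,"ty":0,"tz":0,"turn":0,"gripper":1},{"tx":0,"ty":0,"tz":0,"turn":0,"gripper":1},{"tx":0,"ty":0,"tz":0,"turn":0,"gripper":1},{"tx":0,"ty":0,"tz":0,"turn":0,"gripper":1}]' 30; python3 -c "
from h import *
go(.5502-.0576*.678,.1776-.0576*.735,.181,-42.7)"
```

```text
time: 35.4
tcp_pos: [0.6189, 0.2519, 0.3169]
ee_rot: [[0.003, 0.678, 0.735], [0.001, 0.735, -0.678], [-1.0, 0.003, 0.002]]
contact_force: [-0.0, -0.2, 5.3]
gripper_width: 0.0193
t=35.40 pos [0.6189 0.2519 0.3169] yaw -42.7 j6 58  need tx 13.55 ty -15.91 tz -0.03 turn -0.0 half: 180.0
```

```bash
python3 -m inch '[{"tx":-0.1,"ty":-2.1,"tz":0,"turn":0,"gripper":1},{"tx":0.18,"ty":-2.65,"tz":0,"turn":0,"gripper":1},{"tx":0.71,"ty":-2.56,"tz":0,"turn":0,"gripper":1},{"tx":1.21,"ty":-2.37,"tz":0,"turn":0,"gripper":1},{"tx":1.65,"ty":-2.08,"tz":0,"turn":0,"gripper":1},{"tx":2.03,"ty":-1.71,"tz":0,"turn":0,"gripper":1},{"tx":2.33,"ty":-1.27,"tz":0,"turn":0,"gripper":1},{"tx":2.54,"ty":-0.78,"tz":0,"turn":0,"gripper":1},{"tx":2.7,"ty":-0.27,"tz":0,"turn":0,"gripper":1},{"tx":0,"ty":0,"tz":0,"turn":0,"gripper":1},{"tx":0,"ty":0,"tz":0,"turn":0,"gripper":1}]'; python3 -c "
from h import *
go(.5502-.0576*.678,.1776-.0576*.735,.181,-42.7)"
```

```text
time: 36.5
tcp_pos: [0.5105, 0.1358, 0.1826]
ee_rot: [[-0.002, 0.678, 0.735], [0.0, 0.735, -0.678], [-1.0, -0.001, -0.002]]
contact_force: [-10.5, 0.2, -2.9]
gripper_width: 0.0192
t=36.50 pos [0.5105 0.1358 0.1826] yaw -42.7 j6 49  need tx 0.16 ty 0.01 tz 0.09 turn -0.0 half: 180.0
```

```bash
python3 -m inch '[{"tx":0.2,"ty":0.05,"tz":0.05,"turn":0,"gripper":1},{"tx":0,"ty":0,"tz":0,"turn":0,"gripper":1},{"tx":0,"ty":0,"tz":0,"turn":0,"gripper":0.4},{"tx":0,"ty":0,"tz":0,"turn":0,"gripper":0.4},{"tx":0,"ty":0,"tz":0,"turn":0,"gripper":0.4},{"tx":0,"ty":0,"tz":0,"turn":0,"gripper":0.4},{"tx":-2,"ty":0,"tz":0,"turn":0,"gripper":0.4},{"tx":-3,"ty":0,"tz":0,"turn":0,"gripper":0.4},{"tx":-3,"ty":0,"tz":0,"turn":0,"gripper":0.4},{"tx":-4,"ty":0,"tz":0,"turn":0,"gripper":0.4},{"tx":-4,"ty":0,"tz":0,"turn":0,"gripper":0.4},{"tx":-4,"ty":0,"tz":0,"turn":0,"gripper":0.4}]'; python3 -m inch '[{"tx":-2,"ty":-2,"tz":0,"turn":0,"gripper":0.4},{"tx":0,"ty":0,"tz":0,"turn":0,"gripper":0.4}]'; python3 - <<'E'
from h import *
T=[(.6185,.0133,3.1),(.5502,.1776,47.3),(.487,.346,72)]
for n in('wrist','scene','side'):
    im,d,K,M=cam(n);save(im,n+'16.png');W=cloud(d,K,M);print(n)
    for t in T: print(t);lever(W,*t)
    if n!='wrist': print([(np.round(b['box']).tolist(),round(b['p'],2)) for b in ctrl.boxes_of(n,'bin1')])
E
```

```text
time: 37.7
tcp_pos: [0.5118, 0.1357, 0.3822]
ee_rot: [[0.0, 0.679, 0.735], [0.0, 0.735, -0.679], [-1.0, 0.0, 0.0]]
contact_force: [0.5, 1.2, 0.4]
gripper_width: 0.0512
time: 37.9
tcp_pos: [0.4982, 0.1204, 0.4039]
ee_rot: [[0.005, 0.679, 0.734], [0.0, 0.734, -0.679], [-1.0, 0.004, 0.004]]
contact_force: [-0.3, 0.2, 0.4]
gripper_width: 0.0513
wrist
(0.6185, 0.0133, 3.1)
lever angle -0.001 z at x=0 0.1813 1330
bar x by side [array([-0.0007, -0.051 ,  0.1666]), array([-0.001 ,  0.0532,  0.166 ])] [-0.0597  0.0613  0.1687] 263
(0.5502, 0.1776, 47.3)
lever angle 0.001 z at x=0 0.1817 1409
bar x by side [array([-0.0007, -0.0512,  0.1668]), array([-1.000e-04,  5.140e-02,  1.669e-01])] [-0.0607  0.0607  0.1685] 281
(0.487, 0.346, 72)
lever angle 0.003 z at x=0 0.1814 664
bar x by side [array([nan, nan, nan]), array([0.0112, 0.0434, 0.1643])] [0.0431 0.0438 0.171 ] 16
scene
(0.6185, 0.0133, 3.1)
lever angle 0.009 z at x=0 0.1804 90
bar x by side [array([ 0.0012, -0.0544,  0.1643]), array([0.0012, 0.0502, 0.1631])] [-0.0647  0.057   0.1683] 41
(0.5502, 0.1776, 47.3)
lever angle 0.006 z at x=0 0
[... 174 characters left out ...]
802 78
[([251.0, 312.0, 52.0, 50.0], 0.77), ([335.0, 206.0, 36.0, 49.0], 0.68), ([315.0, 249.0, 45.0, 60.0], 0.64)]
side
(0.6185, 0.0133, 3.1)
lever angle 0.010 z at x=0 0.1822 182
bar x by side [array([-0.0003, -0.052 ,  0.1663]), array([-0.0005,  0.0554,  0.165 ])] [-0.0575  0.0622  0.1699] 58
(0.5502, 0.1776, 47.3)
lever angle 0.001 z at x=0 0.1820 293
bar x by side [array([ 0.002 , -0.051 ,  0.1676]), array([0.0019, 0.0548, 0.1655])] [-0.0597  0.0622  0.1701] 65
(0.487, 0.346, 72)
lever angle 0.002 z at x=0 0.1832 280
bar x by side [array([nan, nan, nan]), array([0.0025, 0.0437, 0.1637])] [0.0431 0.0449 0.1715] 24
[([300.0, 160.0, 48.0, 62.0], 0.92), ([229.0, 256.0, 52.0, 84.0], 0.78), ([240.0, 172.0, 50.0, 25.0], 0.7), ([241.0, 203.0, 52.0, 76.0], 0.63), ([232.0, 198.0, 78.0, 92.0], 0.56)]
  return _methods._mean(a, axis=axis, dtype=dtype,
  ret = um.true_divide(
```

View pics/wrist16.png

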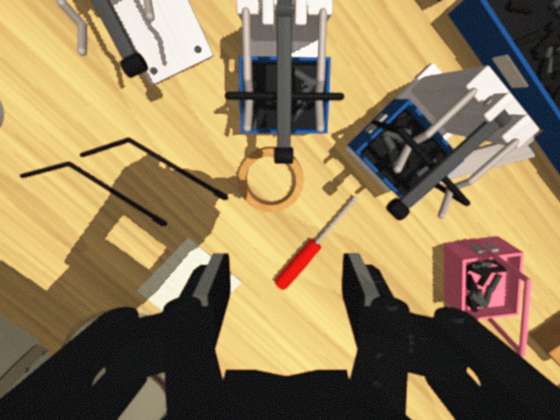

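View pics/scene16.png

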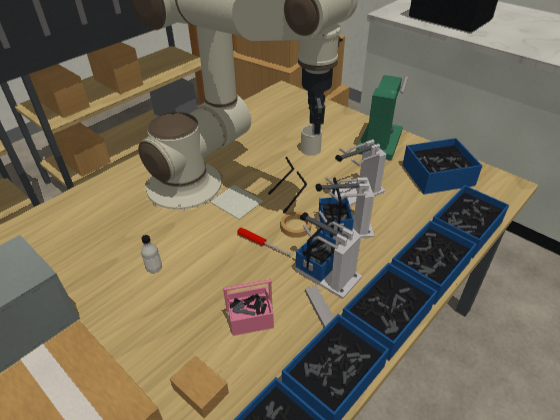

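View pics/side16.png

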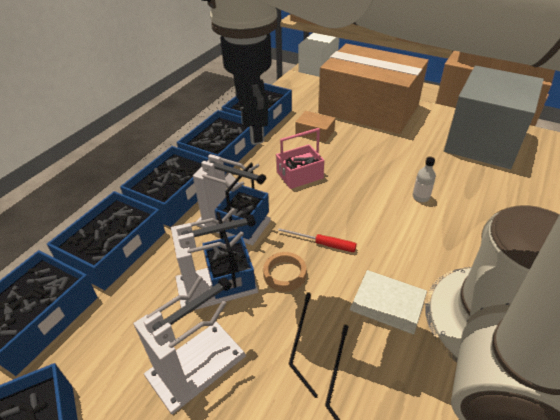

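All three views agree: both blue bins hang in their notches, all three levers read shut, the glue is upright, and only the pink bin is left on the bench. I'm handing in.

```bash
python3 -m inch '[{"tx":0,"ty":0,"tz":0,"turn":0,"gripper":0.4},{"tx":0,"ty":0,"tz":0,"turn":0,"gripper":0.4},{"tx":0,"ty":0,"tz":0,"turn":0,"gripper":0.4},{"tx":0,"ty":0,"tz":0,"turn":0,"gripper":0.4}]'; python3 -c "
from h import *
print(ctrl.close_job())"
```

```text
time: 38.55
tcp_pos: [0.4986, 0.1212, 0.4002]
ee_rot: [[-0.0, 0.679, 0.735], [0.0, 0.735, -0.679], [-1.0, -0.0, -0.0]]
contact_force: [0.6, 0.2, -0.8]
gripper_width: 0.0514
the job is handed in; nothing more can be done
None
```

The job is handed in: both loaded blue bins on the bench now hang in hanger blocks of their own, and all three clamp levers are shut. I opened the levers of the near and middle blocks, hung one bin in each, and swung the levers shut again. It took about 38.6 s of the 210 s allowed.

**Last checks (wrist, scene and side cameras):**
- **Bins:** both bars lie within about 2 mm of the saddle front to back and within about 5 mm sideways. Heights were read at the top of the bar and fit a seated bar.
- **Levers:** all three read 0.02 rad or less, including the empty far block, which was already shut and which I never touched.
- **Surroundings:** the glue bottle is upright, the pink look-alike was not moved, and the gripper is clear of everything.

I found no third blue bin in any view.

**What failed or disagreed:** my first move call was refused because every row has to list all its fields; nothing moved. The scene camera put the blocks and bins up to about 4 mm off sideways from the other two cameras, so I worked from the wrist camera.

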